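# Unload the test plates from the welding turntable

### The job

Unload the welding turntable: lock the faceplate by pressing the sprung index lever down until its detent clicks and holds it, then slacken the red centre hand nut by about one full turn; it has a left-hand thread, so it loosens clockwise as seen from above, and must not be forced tighter. Then draw every test plate out from under the clamp plate and lay it flat and crosswise on the wire cooling rack, side by side, none on top of another, leaving the table locked, the clamp slack and the screwdriver and tape measure undisturbed.

Things in the scene. Friction and masses are not known exactly. Their poses are not given: they have to be found in the camera images.
- turntable: Fixed bench-top welding turntable: blue housing 204 x 204 x 52 mm carrying a round steel faceplate. Origin on the bench under the turning axis, z up; its +y side carries the index lever. Test plates lie at four radial stations, at 45, 135, 225 and 315 degrees from its x axis.
- faceplate_top (a point): Centre of the faceplate's top, 74 mm above the bench, turning with it. The faceplate is 250 mm across and 12 mm thick. At each station two dowels, 6 mm high, stand 66 mm from the axis, 32 mm either side of the plate's centre line.
- clamp_plate: Round dark steel clamp plate, 120 mm across, 12 mm thick, held down by the nut; it presses on the inner 24 mm of every test plate. Its underside is 84 mm, its top 96 mm above this origin, which lies on the bench under the axis when the clamp is tight and rises with it.
- faceplate (a joint): Turning of the faceplate on the housing, rad, counter-clockwise from above positive; 0 (an index position) at the start. It turns more easily (0.1 N m) than the nut until the index lever's tooth locks it; the tooth enters only within about 0.008 rad of 0 or a multiple of pi/2.
- index_lever (a joint): Sprung index lever, rad: 0 = up (table free), growing as its pad is pressed down; end stop 0.40. It pivots on a level pin 80 mm inside the pad. Past about 0.22 a ball detent clicks over and holds it at about 0.34 (locked); let go earlier, it springs up. It takes up to 9 N at the pad; the pad goes down 27 mm to the locked position, 31 mm to the end stop.
- lever_pad (a point): Centre of the top of the black rubber pad, 34 x 34 mm, at the outer end of the index lever, 230 mm from the turning axis, about 73 mm above the bench when up; press it straight down.
- clamp_nut (a joint): Angle of the red hand nut against the faceplate, rad: about 0 = tight, growing clockwise seen from above; end stop 7.5. LEFT-HAND thread: clockwise loosens, lifting nut and clamp plate 1.2 mm per rad; counter-clockwise tightens. It takes about 0.25 N m. After a full turn the clamp plate is 7 mm clear of the plates.
- nut_grip (a point): Middle of the nut's red T-bar, on the turning axis, 120 mm above the bench when tight. Bar 82 mm long, 16 mm thick, 30 mm high (15 mm above and below this point), flat upright sides; the point's x runs along it: pinch it from above along the point's y. The stud ends level with or up to 5 mm above the bar. Under the bar, a brass collar 40 mm across, 7 mm high, on the clamp plate.
- plate_1: Steel test plate, 55 x 150 x 10 mm, about 0.35 kg, with a low weld bead along its top. Origin at the centre of its underside, y axis along its length, z up. At the start it lies radially at one of the turntable's four stations, its centre 111 mm from the axis and its inner end under the clamp plate; may be absent.
- plate_2: Test plate like plate_1; may be absent.
- plate_3: Test plate like plate_1; may be absent.
- plate_4: Test plate like plate_1; may be absent.
- cooling_rack: Fixed wire cooling rack, 316 mm along its x by 168 mm along its y; its level top of close 20 mm wire mesh is 30 mm above the bench. Origin on the bench under its centre. Four plates fit side by side on it, each lying crosswise (its length along the rack's y), for instance 80 mm apart.
- screwdriver: Flat screwdriver with a red handle, 210 mm long, 25 mm high, lying on the bench beyond the turntable; origin at the centre of its underside; leave alone.
- tape_measure: Yellow tape measure, 72 x 79 x 36 mm, origin at the centre of its underside; leave alone.

How it is judged:
By the outcome, as a careful person would: the job done as asked, in the order asked, and still so for the second after the job is handed in, with the robot touching nothing.
Of plate_1, plate_2, plate_3, plate_4 only 2 to 4 are there at a start; the rules pass over those that are not, and their reading is None.
At some moment in a run one of plate_1, plate_2, plate_3, plate_4 may be knocked a few centimetres aside while the robot is not near it.
Once in a run the grip may slacken for a moment while it holds something.
It also fails if it takes over 210 s, if anything falls off the work surface, if the arm or the gripper's body presses on something with over 40 N, if the wrist force passes 120 N, or if a joint passes its speed limit or range.

### The arm

A 6-joint arm with a two-finger parallel gripper is mounted at the origin on a cart in front of the work surface, level with it; the furniture and walls round the work are solid. World frame = base frame: x ahead of the robot, y to its left, z up, the work surface at z = 0. Lengths are in mm, angles in degrees, forces in N, time in s.
With the tool pointing down it reaches from about 350 to 975 mm from the base axis. Payload 7.1 kg.
Tool frame: the origin (TCP) lies on the centre line of the jaws, within the pads' length; the fingertips stand 17 mm ahead of it and the grasp point (between the pads) lies 2 mm behind it; z points along the fingers, y is the line along which they close (so a half turn about z gives the same grasp; the last joint's range is limited). The gripper opens to 88 mm and grips with 3 to 60 N. Pads are 20 mm wide; open, the fingers measure 115 mm over their backs; the gripper's body (75 mm by 178 mm) begins 61 mm behind the grasp point.
Start: joints at [69.442, 24.242, 93.386, -0, 62.372, -1.089], TCP at [208.28, 589.258, 239.675] pointing down, gripper open.
Joint ranges: [-172.04, 172.04], [-51.8, 120.97], [4.93, 147.93], [-75.15, 255.16], [6.16, 154.13], [-145.62, 145.62]. Speed limits (degrees/s): [136.94, 136.94, 172.46, 180, 180, 180].

### API

Orientations are given as a 3x3 rotation matrix whose columns are the frame's x, y, z axes.
In Python, from rig import manip, viewer gives the robot as it stands.
- The arm moves only by the shell command python3 -m handwheel 'ROWS' [FORCE]. ROWS is text: rows parted by semicolons, each of 7 numbers parted by spaces: the shift along the tool's x, y, z in cm, then the turn, a rotation vector about the tool's x, y, z in rad, then the finger opening in cm, from 0 to 8.78. In form: dx dy dz ax ay az hand; .... A call has 1 to 12 rows; each row is the pose to reach, as a shift and turn from the pose commanded when the call began, along the tool's axes at that moment; what a row does not reach only later rows make up. A row lasts 1/10 s, in which the tool goes at most 50 mm and 8.59 degrees, less where a joint would pass 70% of its speed; a pose out of reach is approached as far as the arm can. A call with a gripper value outside its range is refused whole. The fingers move at their own pace and stop on an object; FORCE is the grip in N (left out, the last holds). Time passes only in rows, so rows that repeat a pose let the fingers close. It gives the time, the measured TCP pose, the force, the opening and the grip force at its end, in the units of the state.
- manip.state(): the state, without advancing time (a new reading comes with each control period).
- viewer.get_image(name): name is "scene" or "top" or "wrist"; returns (picture, depth): 420x560x3 uint8, red, green, blue; 420x560 float32, mm along the optical axis (not along the pixel's ray), 0 where there is no reading.
- viewer.camera_info(name): a dict with "vfov" (degrees; the focal length in pixels is half the picture's height over the tangent of half this angle, whatever the lens; pixels are square), "cx", "cy" (the principal point, pixels), "dist_coeffs" ([k1, k2, p1, p2, k3] as OpenCV has them; the pictures are not rectified), "rvec" (rotation vector, rad) and "tvec" (3), from world to camera coordinates, as OpenCV has them. Camera axes: x right, y down, z forward; pixel columns grow to the right and rows downward; lengths in mm; the calibration is good to about 2 mm. A picture is of the moment at which its call begins: read the wrist's pose just before it. camera_info takes no time and is no camera call; for the wrist camera it gives the pose at the moment of the call.
- manip.job_done(): hands the job in; it is judged then, once.
The state is a dict: "time_s": time; "joint_positions": joint angles; "dq": joint speeds; "joint_torque": joint torques, N m; "eef_pos": TCP position; "orientation": TCP orientation; "ft_force": force on the tool from outside, world axes, zero at the start; "moment": the same for the moment, N m; "grip_width": finger opening in mm; "finger_force": force on a finger pad.
Only numpy, scipy, OpenCV 4.12 (cv2) and the standard library are available. Lean on these libraries where they do the work, as an engineer would, in place of code of your own. Each camera call takes 0.05 s, during which the arm holds its last target. There are 200 camera calls.

## Working session

There is one attempt and no reset: what is moved stays moved. The work goes in short steps, Python scripts to look and compute and a shell command to move; the robot and the scene stay as the last step left them, time stands still between calls to the robot, and variables do not carry over. Pictures are saved under pics/ and viewed, at most 14 in all, crops included, and the job is handed in when it is done.

```bash
ls; mkdir -p pics; cat > h.py <<'E'
import numpy as np, cv2
from rig import manip, viewer
def cam(n):
    c=viewer.camera_info(n); f=210/np.tan(np.radians(c["vfov"])/2)
    K=np.array([[f,0,c["cx"]],[0,f,c["cy"]],[0,0,1.]]); R=cv2.Rodrigues(np.array(c["rvec"],float))[0]
    return K,np.array(c["dist_coeffs"],float),R,np.array(c["tvec"],float).ravel()
def rays(c,uv):
    K,d,R,t=c; n=cv2.undistortPoints(np.array(uv,float).reshape(-1,1,2),K,d).reshape(-1,2)
    return -R.T@t, np.c_[n,np.ones(len(n))]
def onz(c,uv,z):
    o,r=rays(c,uv); w=r@c[2]; return o+w*((z-o[2])/w[:,2])[:,None]
def dep(c,uv,D):
    o,r=rays(c,uv); z=np.array([np.median(D[int(v)-1:int(v)+2,int(u)-1:int(u)+2]) for u,v in uv]); return o+(r*z[:,None])@c[2]
def snap(n,name=None):
    c=cam(n); p,D=viewer.get_image(n); np.savez(f"{name or n}.npz",p=p,D=D,K=c[0],d=c[1],R=c[2],t=c[3])
    cv2.imwrite(f"pics/{name or n}.png",p[...,::-1]); return c,p,D
def load(n):
    a=np.load(n+".npz"); return (a["K"],a["d"],a["R"],a["t"]),a["p"],a["D"]
def st():
    s=manip.state(); print(s["time_s"],np.round(s["eef_pos"],1),np.round(s["ft_force"],1),"w",round(float(s["grip_width"]),1),"f",np.round(s["finger_force"],1),"q",np.round(s["joint_positions"],1)); print(np.round(np.array(s["orientation"]),3).tolist()); return s
E
python3 - <<'E'
from h import *
st()
for n in("top","scene","wrist"):
    c,p,D=snap(n); print(n,-c[2].T@c[3],c[0][0,0])
E
```

```text
pics
0.0 [208.1 588.8 238.9] [-0.7 -0.9 -0.5] w 88.0 f 0.0 q [69.4 24.3 93.4  0.  62.4 -1.1]
[[-0.943, 0.333, -0.001], [0.333, 0.943, -0.001], [0.0, -0.001, -1.0]]
top [ 444.4192806    37.11959173 1204.69935369] 398.61580169719895
scene [-163.03355421 -954.36596588  727.7665245 ] 517.5152347599774
wrist [134.53001198 614.90404669 383.8298805 ] 328.71685977738116
```

View pics/top.png

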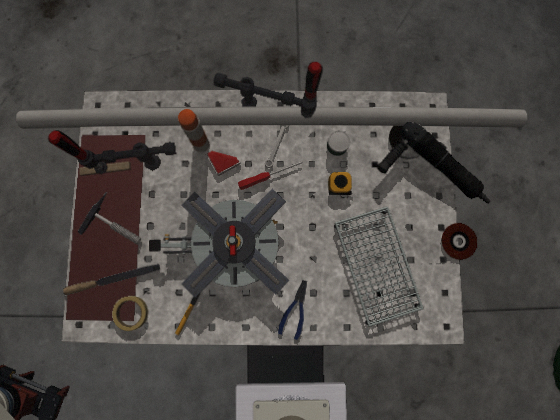

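View pics/scene.png

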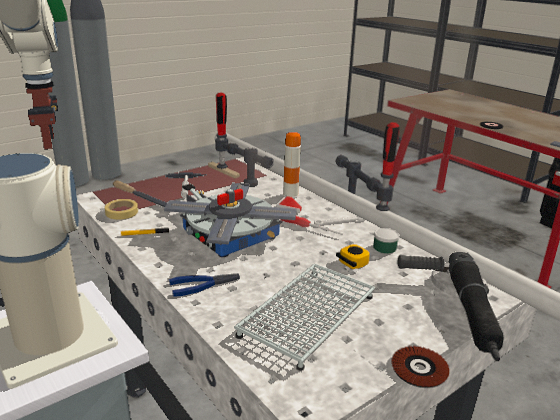

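The top view shows all four plates (X pattern about the nut at 233,241), the lever pad near (155,245), the rack centred near (378,270), the screwdriver near (270,176) and the tape at (340,183). Next I'll enlarge the turntable and rack.

```bash
python3 - <<'E'
from h import *
c,p,D=load("top")
a=cv2.resize(p[180:305,140:300],None,fx=5,fy=4.8,interpolation=cv2.INTER_CUBIC)[...,::-1]
cv2.imwrite("pics/c1.png",cv2.resize(p[180:300,140:300],None,fx=5,fy=5,interpolation=cv2.INTER_CUBIC)[...,::-1])
cv2.imwrite("pics/c2.png",cv2.resize(p[195:345,320:440],None,fx=4,fy=4,interpolation=cv2.INTER_CUBIC)[...,::-1])
E
```

```text
(no output)
```

View pics/c1.png

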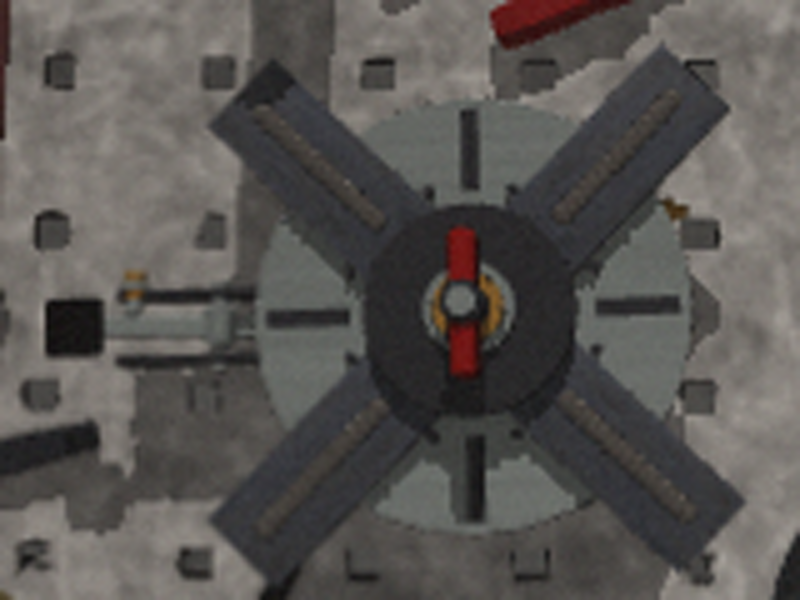

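View pics/c2.png

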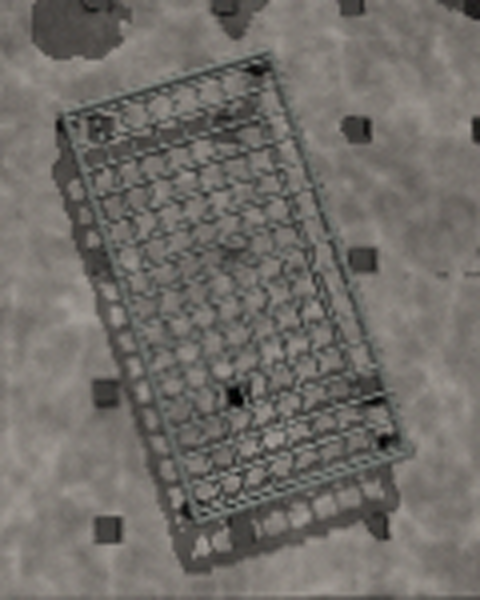

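Crop 1: the bar runs (461,228)–(463,376), the pad is at (75,327), and the four plates' outer corners are clear. Crop 2: the rack corners are (65,115), (268,53), (410,450) and (198,520).

```bash
python3 - <<'E'
from h import *
np.set_printoptions(suppress=True,precision=1)
c,p,D=load("top")
f=lambda a,s,o:(np.array(a,float)+.5)/s-.5+np.array(o)
C1=dict(bar=([(461,230),(463,374)],135),pad=([(75,327)],73),face=([(474,316)],74),clamp=([(470,308)],96),
 PA=([(662,44),(730,105)],84),PB=([(275,58),(210,122)],84),PC=([(210,520),(272,582)],84),PD=([(743,500),(685,570)],84))
for k,(a,z) in C1.items():
    u=f(a,5,(140,180)); X=onz(c,u,z); print(k,X[:,:2].tolist(),"depth z",dep(c,np.array(u)+(0.5),D)[:,2])
    if len(a)>1: print("   mid",X.mean(0)[:2],"len",np.linalg.norm(X[0]-X[1]),np.degrees(np.arctan2(*(X[1]-X[0])[1::-1])))
u=f([(65,115),(268,53),(410,450),(198,520)],4,(320,195));X=onz(c,u,30);print(X)
print("rack c",X.mean(0),[np.linalg.norm(X[i]-X[i-1]) for i in range(4)])
for i,j in((0,3),(1,2)): d=X[i]-X[j]; print("ang",np.degrees(np.arctan2(d[1],d[0])))
# scene cam check: project predicted points
cs,ps,Ds=load("scene")
tr=[(0,0)]
P=np.array([[*onz(c,f([(462,301)],5,(140,180)),135)[0]],[*onz(c,f([(75,327)],5,(140,180)),73)[0]],[*X[0]],[*X[2]]])
uv=cv2.projectPoints(P,cv2.Rodrigues(cs[2])[0],cs[3],cs[0],cs[1])[0].reshape(-1,2);print(uv)
q=cv2.resize(ps[140:260,90:250],None,fx=5,fy=5,interpolation=cv2.INTER_CUBIC)
cv2.imwrite("pics/c3.png",q[...,::-1])
# clamp plate, plates heights from top depth at a few pixels
for nm,a in(("PA",(690,120)),("PB",(250,130)),("PC",(240,510)),("PD",(700,540)),("clamp",(400,250)),("pad",(75,327)),("bar",(461,250))):
    u=f([a],5,(140,180)); print(nm,dep(c,u,D))
E
```

```text
bar [[597.1814311418098, 156.75527532765497], [519.2496194407731, 155.2735677759525]] depth z [133.8 133.3]
   mid [558.2 156. ] len 77.94589618623036 -178.91077391972627
pad [[552.6715746510577, 384.78754842211276]] depth z [71.3]
face [[556.3922445281225, 155.9009502142067]] depth z [135.]
clamp [[558.719112251217, 155.84375816314537]] depth z [138.2]
PA [[711.3478018699038, 47.13917607333021], [674.9309557776093, 8.503276727144545]] depth z [-2.6 -2.8]
   mid [693.1  27.8] len 53.0934967542962 -133.30645293418831
PB [[706.077603139603, 270.7808008510155], [668.8975212971244, 307.4784530447054]] depth z [-0.4 83.4]
   mid [687.5 289.1] len 52.240560509458916 135.37414236188332
PC [[443.0917468844637, 301.78171660503057], [408.83108830758107, 266.4966810956083]] depth z [ 2.3 15.1]
   mid [426.  284.1] len 49.18156623190146 -134.15611984962536
PD [[450.873686609714, 4.9597064945451095], [412.9655645786857, 37.69145674535755]] depth z [-1.5 -0.1]
   mid [431.9  21.3] len 50.08386157636903 139.19104809991896
[[ 614.8 -141.8   30. ]
 [ 660.  -297.5   30. ]
 [ 364.5 -386.1   30. ]
 [ 318.6 -227.7   30. ]]
rack c [ 489.5 -263.3   30. ] [np.float64(308.4180432237104), np.float64(162.10011607309605), np.float64(308.4828791970255), np.float64(164.8679577220319)]
ang 16.179488255915654
ang 16.693574347642134
[[229.2 192.7]
 [187.9 186.7]
 [313.2 264.8]
 [300.6 359.4]]
PA [[666.7  31.6  82.9]]
PB [[664.  284.3  83.4]]
PC [[448.5 285.1  83.8]]
PD [[429.3  29.2  84.2]]
clamp [[592.  195.5  95.2]]
pad [[552.6 384.7  73.3]]
bar [[586.1 156.5 136.4]]
```

View pics/c3.png

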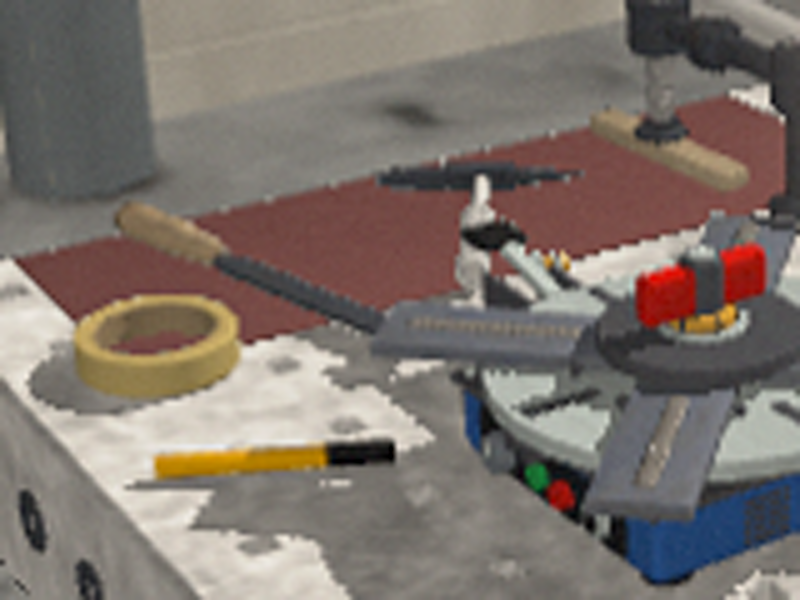

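The top-view pad and nut positions project onto the right spots in the scene view (pad 493,233; bar 700,255 in the crop), and the heights agree. All four plates are present. Next I'll work out the move over the lever pad.

```bash
cat >> h.py <<'E'
def goal(x,y,z,yaw,s=None):
    "shift (cm) and turn (rad) in tool axes to TCP x,y,z with tool y at yaw deg, tool down"
    from scipy.spatial.transform import Rotation as Ro
    s=s or manip.state(); R=np.array(s["orientation"]); a=np.radians(yaw)
    Y=np.array([np.cos(a),np.sin(a),0]);Z=np.array([0,0,-1.]);T=np.c_[np.cross(Y,Z),Y,Z]
    print("go",np.round(R.T@(np.array([x,y,z])-s["eef_pos"])/10,2),np.round(Ro.from_matrix(R.T@T).as_rotvec(),3))
E
python3 -c "
from h import *
goal(552.7,384.8,135,91)"
```

```text
go [-39.29  -7.75  10.42] [-0.001 -0.    -0.357]
```

```bash
python3 -m handwheel '-39.3 -7.75 0 0 0 -0.357 0;-39.3 -7.75 0 0 0 -0.357 0;-39.3 -7.75 0 0 0 -0.357 0;-39.3 -7.75 0 0 0 -0.357 0;-39.3 -7.75 0 0 0 -0.357 0;-39.3 -7.75 0 0 0 -0.357 0;-39.3 -7.75 0 0 0 -0.357 0;-39.3 -7.75 0 0 0 -0.357 0;-39.3 -7.75 2 0 0 -0.357 0;-39.3 -7.75 6 0 0 -0.357 0;-39.3 -7.75 10.4 0 0 -0.357 0;-39.3 -7.75 10.4 0 0 -0.357 0' 20
python3 - <<'E'
from h import *
st(); goal(552.7,384.8,105,91)
snap("wrist","w1")
E
```

```text
time_s: 1.35
eef_pos: [549.4, 382.4, 129.3]
orientation: [[-1.0, -0.017, -0.01], [-0.017, 1.0, -0.007], [0.01, -0.006, -1.0]]
ft_force: [-0.4, 0.1, 0.1]
grip_width: 0.4
finger_force: 0.0
1.35 [549.4 382.4 129.3] [-0.4  0.1  0.1] w 0.4 f 0.0 q [ 33.8  35.5  90.7  -0.   54.5 -57.1]
[[-1.0, -0.017, -0.01], [-0.017, 1.0, -0.007], [0.01, -0.006, -1.0]]
go [-0.35  0.25  2.43] [-0.006 -0.01  -0.001]
```

View pics/w1.png

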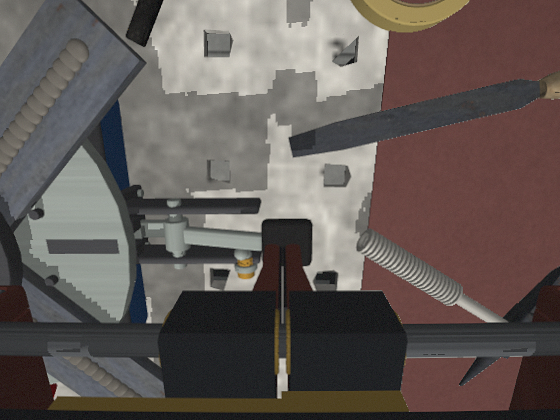

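The wrist view shows the pad at about (287,235), right under the closed fingertips. I'll check its position quickly and press.

```bash
python3 - <<'E'
from h import *
c,p,D=load("w1"); print(np.round(onz(c,[(262,221),(312,221)],73),1)); st(); goal(552.7,384.8,62,91)
E
python3 -m handwheel '0 0 1 0 0 0 0;0 0 2 0 0 0 0;0 0 3 0 0 0 0;0 0 4 0 0 0 0;0 0 4.5 0 0 0 0;0 0 5 0 0 0 0;0 0 5.5 0 0 0 0;0 0 6 0 0 0 0;0 0 6.4 0 0 0 0;0 0 6.6 0 0 0 0;0 0 6.6 0 0 0 0'
python3 -c "
from h import *
st();goal(552.7,384.8,61,91)"
```

```text
[[538.  368.9  73. ]
 [537.4 401.1  73. ]]
1.4 [551.1 383.8 132.8] [ 0.2 -0.3  1.6] w 0.5 f 0.0 q [ 33.8  35.3  90.5  -0.   54.6 -57.1]
[[-1.0, -0.017, -0.006], [-0.017, 1.0, -0.004], [0.006, -0.004, -1.0]]
go [-0.2   0.12  7.08] [-0.004 -0.006 -0.   ]
time_s: 2.5
eef_pos: [552.7, 384.7, 69.0]
orientation: [[-1.0, -0.017, -0.001], [-0.017, 1.0, -0.001], [0.001, -0.001, -1.0]]
ft_force: [0.5, -0.5, 0.9]
grip_width: 0.2
finger_force: 0.0
2.5 [552.7 384.7  69. ] [ 0.5 -0.5  0.9] w 0.2 f 0.0 q [ 33.8  40.2  91.5  -0.   48.3 -57.1]
[[-1.0, -0.017, -0.001], [-0.017, 1.0, -0.001], [0.001, -0.001, -1.0]]
go [-0.    0.02  0.8 ] [-0.001 -0.001 -0.   ]
```

```bash
python3 -m handwheel '0 0 0.4 0 0 0 0;0 0 0.7 0 0 0 0;0 0 0.85 0 0 0 0;0 0 0.85 0 0 0 0;0 0 0.85 0 0 0 0'
python3 -m handwheel '0 0 -2 0 0 0 0;0 0 -4 0 0 0 0;0 0 -8 0 0 0 0;0 0 -12 0 0 0 0;0 0 -14 0 0 0 0;0 0 -14 0 0 0 0;0 0 -14 0 0 0 0'
python3 - <<'E'
from h import *
st()
c,p,D=snap("wrist","w2"); print(np.round(dep(c,[(287,250),(287,235),(287,260),(240,238)],D),1))
ct,pt,Dt=snap("top","t2"); print(np.round(dep(ct,[(155,245),(154,245),(156,246)],Dt),1))
goal(558,156,196,91)
E
```

```text
time_s: 3.0
eef_pos: [553.1, 385.2, 61.3]
orientation: [[-1.0, -0.017, 0.0], [-0.017, 1.0, 0.0], [-0.0, 0.0, -1.0]]
ft_force: [0.8, 0.5, 1.1]
grip_width: 0.7
finger_force: 0.7
time_s: 3.7
eef_pos: [552.6, 385.0, 200.8]
orientation: [[-1.0, -0.017, -0.0], [-0.017, 1.0, -0.0], [0.0, -0.0, -1.0]]
ft_force: [0.5, -0.2, -0.7]
grip_width: 0.5
finger_force: 0.0
3.7 [552.6 385.  200.8] [ 0.5 -0.2 -0.7] w 0.5 f 0.0 q [ 33.9  30.7  88.4   0.   61.  -57.1]
[[-1.0, -0.017, -0.0], [-0.017, 1.0, -0.0], [0.0, -0.0, -1.0]]
[[541.1 387.3 191.7]
 [606.7 391.5  -2.2]
 [541.4 387.1 203. ]
 [611.3 338.4  -2.4]]
[[530.3 312.2 306.3]
 [530.3 314.2 307.3]
 [528.1 310.1 305.4]]
go [ -0.21 -22.86   0.36] [-0.002 -0.003 -0.   ]
```

```bash
python3 -m handwheel '0 -4 0 0 0 0 8.5;0 -9 0 0 0 0 8.5;0 -14 0 0 0 0 8.5;0 -19 0 0 0 0 8.5;-0.2 -22.9 0 0 0 0 8.5;-0.2 -22.9 0 0 0 0 8.5;-0.2 -22.9 0 0 0 0 8.5'
python3 - <<'E'
from h import *
st()
c,p,D=snap("wrist","w3"); 
ct,pt,Dt=snap("scene","s3")
P=np.array([[552.7,384.8,73],[552.7,384,46]])
print(cv2.projectPoints(P,cv2.Rodrigues(ct[2])[0],ct[3],ct[0],ct[1])[0].reshape(-1,2))
a=cv2.resize(pt[165:225,150:290],None,fx=5,fy=5,interpolation=cv2.INTER_CUBIC)
b=cv2.resize(p,(400,300)); z=np.zeros((300,700,3),np.uint8); z[:,:]=a
cv2.imwrite("pics/m3.png",a[...,::-1])
E
```

```text
time_s: 4.5
eef_pos: [558.4, 155.4, 199.9]
orientation: [[-1.0, -0.015, -0.002], [-0.015, 1.0, -0.0], [0.002, -0.0, -1.0]]
ft_force: [-0.4, 0.3, 0.4]
grip_width: 53.0
finger_force: 0.0
4.5 [558.4 155.4 199.9] [-0.4  0.3  0.4] w 53.0 f 0.0 q [ 14.4  23.3 100.9   0.   55.9 -76.5]
[[-1.0, -0.015, -0.002], [-0.015, 1.0, -0.0], [0.002, -0.0, -1.0]]
[[187.94212581 186.74315295]
 [188.47632176 194.63427428]]
```

View pics/w3.png

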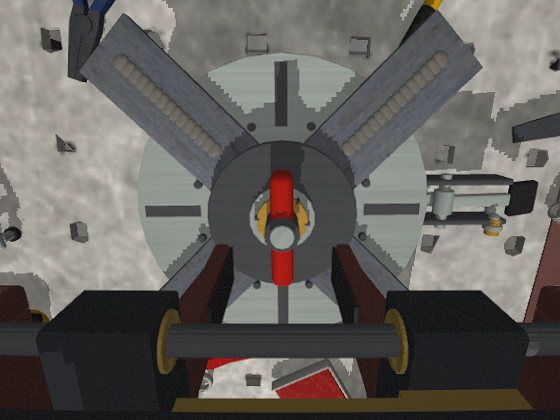

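View pics/m3.png

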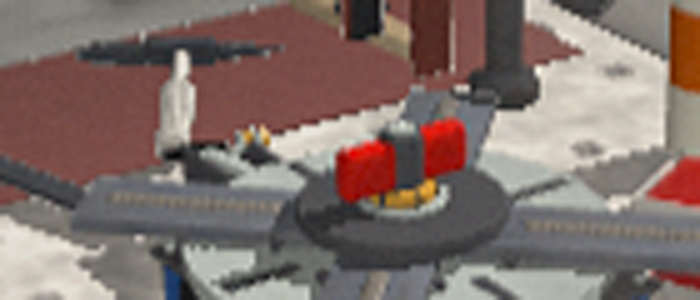

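The pad now sits at about (185.6,195.6) in the scene, which matches the 46 mm locked height (predicted 188,195), so the lever is locked. The wrist view shows the bar from (283,170) to (283,285) and the hub at (284,238).

```bash
python3 - <<'E'
from h import *
c,p,D=load("w3")
print(np.round(onz(c,[(283,171),(283,285),(272,270),(293,270)],135),1)); print(np.round(onz(c,[(208,212),(357,212),(282.5,140),(282.5,284)],96),1)); print(np.round(onz(c,[(284,238)],139),1))
print(np.round(dep(c,[(283,238),(283,275),(283,190)],D),1)); print("pads",dep(c,[(230,290),(345,290)],D))
st(); goal(557.5,156,126,91.2)
E
```

```text
[[516.1 155.4 135. ]
 [598.  156.6 135. ]
 [586.3 148.7 135. ]
 [586.1 163.5 135. ]]
[[556.2  96.7  96. ]
 [554.5 214.7  96. ]
 [499.4 154.9  96. ]
 [618.9 156.7  96. ]]
[[560.6 156.7 139. ]]
[[560.2 156.  139.9]
 [590.5 156.5 134.2]
 [528.7 155.6 134.6]]
pads [[566.58956424 129.16048372 197.0482105 ]
 [550.94937745 181.58201595 222.75248613]]
4.6 [558.6 157.  200.3] [ 0.2  0.5 -0.7] w 61.1 f 0.0 q [ 14.5  23.3 100.9   0.   55.9 -76.5]
[[-1.0, -0.018, -0.001], [-0.018, 1.0, -0.0], [0.001, -0.0, -1.0]]
go [ 0.1  -0.1   7.43] [-0.    -0.001 -0.003]
```

```bash
python3 -m handwheel '0.1 -0.1 2.5 0 0 0 6;0.1 -0.1 5 0 0 0 5;0.1 -0.1 7 0 0 0 4;0.1 -0.1 7.4 0 0 0 3;0.1 -0.1 7.4 0 0 0 0;0.1 -0.1 7.4 0 0 0 0;0.1 -0.1 7.4 0 0 0 0;0.1 -0.1 7.4 0 0 0 0;0.1 -0.1 7.4 0 0 0 0;0.1 -0.1 7.4 0 0 0 0' 40
python3 -c "
from h import *
s=st();print(s['moment'])"
```

```text
time_s: 5.6
eef_pos: [558.6, 155.2, 128.2]
orientation: [[-1.0, -0.017, 0.002], [-0.017, 1.0, 0.0], [-0.002, 0.0, -1.0]]
ft_force: [-0.5, -2.1, 6.2]
grip_width: 15.9
finger_force: 40.0
5.6 [558.6 155.2 128.2] [-0.5 -2.1  6.2] w 15.9 f 40.0 q [ 14.4  29.  103.4  -0.   47.5 -76.6]
[[-1.0, -0.017, 0.002], [-0.017, 1.0, 0.0], [-0.002, 0.0, -1.0]]
[-0.33738063  0.05573204  0.04377664]
```

```bash
python3 -m handwheel '0.05 0.02 -0.02 0 0 0.14 0;0.1 0.03 -0.03 0 0 0.28 0;0.1 0.03 -0.05 0 0 0.42 0;0.1 0.03 -0.07 0 0 0.56 0;0.1 0.03 -0.08 0 0 0.7 0;0.1 0.03 -0.1 0 0 0.84 0;0.1 0.03 -0.12 0 0 0.98 0;0.1 0.03 -0.13 0 0 1.12 0;0.1 0.03 -0.14 0 0 1.2 0;0.1 0.03 -0.14 0 0 1.2 0'
python3 -c "
from h import *
s=st();print(s['moment'])"
```

```text
time_s: 6.6
eef_pos: [559.4, 156.5, 129.4]
orientation: [[-0.376, 0.927, 0.006], [0.927, 0.376, 0.002], [-0.0, 0.006, -1.0]]
ft_force: [7.3, 2.2, -2.9]
grip_width: 15.7
finger_force: 40.0
6.6 [559.4 156.5 129.4] [ 7.3  2.2 -2.9] w 15.7 f 40.0 q [ 14.4  28.9 103.3   0.   47.4  -7.7]
[[-0.376, 0.927, 0.006], [0.927, 0.376, 0.002], [-0.0, 0.006, -1.0]]
[ 0.25981342 -0.93012252 -0.14685799]
```

```bash
python3 -m handwheel '-0.02 0.05 -0.02 0 0 0.14 0;-0.04 0.09 -0.03 0 0 0.28 0;-0.04 0.09 -0.05 0 0 0.42 0;-0.04 0.09 -0.07 0 0 0.56 0;-0.04 0.09 -0.08 0 0 0.7 0;-0.04 0.09 -0.1 0 0 0.84 0;-0.04 0.09 -0.12 0 0 0.98 0;-0.04 0.09 -0.13 0 0 1.12 0;-0.04 0.09 -0.15 0 0 1.26 0;-0.04 0.09 -0.15 0 0 1.26 0'
python3 -m handwheel '0 0 -0.02 0 0 0.14 0;0 0 -0.03 0 0 0.28 0;0 0 -0.05 0 0 0.42 0;0 0 -0.07 0 0 0.56 0;0 0 -0.08 0 0 0.7 0;0 0 -0.1 0 0 0.84 0;0 0 -0.12 0 0 0.98 0;0 0 -0.13 0 0 1.12 0;0 0 -0.15 0 0 1.26 0;0 0 -0.15 0 0 1.26 0'
python3 - <<'E'
from h import *
s=st();print(s['moment']); c,p,D=snap("wrist","w4")
E
```

```text
time_s: 7.6
eef_pos: [561.1, 156.1, 130.9]
orientation: [[0.768, 0.64, 0.007], [0.64, -0.768, 0.002], [0.006, 0.003, -1.0]]
ft_force: [9.5, 0.5, -4.5]
grip_width: 15.8
finger_force: 40.0
time_s: 8.6
eef_pos: [561.1, 154.6, 132.4]
orientation: [[0.845, -0.535, 0.006], [-0.535, -0.845, -0.001], [0.006, -0.003, -1.0]]
ft_force: [11.1, -7.2, -2.2]
grip_width: 15.6
finger_force: 40.0
8.6 [561.1 154.6 132.4] [11.1 -7.2 -2.2] w 15.6 f 40.0 q [ 14.3  28.7 103.1  -0.2  47.8 136.8]
[[0.845, -0.535, 0.006], [-0.535, -0.845, -0.001], [0.006, -0.003, -1.0]]
[-1.37498783 -1.24279854 -0.29156046]
```

View pics/w4.png

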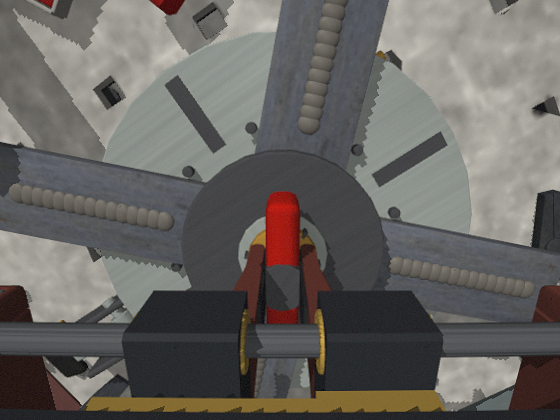

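The nut turns with the gripper, and the lever is still down (lower left). Now I'll release, rise and turn back half a turn.

```bash
python3 -m handwheel '0 0 0 0 0 0 4;0 0 0 0 0 0 4;0 0 0 0 0 0 4;0 0 -2 0 0 0 4;0 0 -5 0 0 0 4;0 0 -6 0 0 -0.15 4;0 0 -6 0 0 -0.3 4;0 0 -6 0 0 -0.45 4;0 0 -6 0 0 -0.6 4;0 0 -6 0 0 -0.75 4;0 0 -6 0 0 -0.9 4;0 0 -6 0 0 -1 4'
python3 -m handwheel '0 0 0 0 0 -0.15 4;0 0 0 0 0 -0.3 4;0 0 0 0 0 -0.45 4;0 0 0 0 0 -0.6 4;0 0 0 0 0 -0.75 4;0 0 0 0 0 -0.9 4;0 0 0 0 0 -1.05 4;0 0 0 0 0 -1.14 4;0 0 0 0 0 -1.14 4'
python3 -m handwheel '0 0 0 0 0 -0.15 4;0 0 0 0 0 -0.3 4;0 0 0 0 0 -0.45 4;0 0 0 0 0 -0.6 4;0 0 0 0 0 -0.75 4;0 0 0 0 0 -0.9 4;0 0 0 0 0 -1 4;0 0 0 0 0 -1 4;0 0 0 0 0 -1 4'
python3 - <<'E'
from h import *
s=st(); goal(559.5,156,132,57.7+180-180); c,p,D=snap("wrist","w5")
for b in (1,):
    hsv=cv2.cvtColor(p,cv2.COLOR_RGB2HSV); m=((hsv[...,0]<6)|(hsv[...,0]>174))&(hsv[...,1]>190)&(hsv[...,2]>120)
    m[:,:220]=0;m[:,350:]=0; m[:120]=0; y,x=np.nonzero(m)
    u=np.c_[x,y]; mm,S=cv2.PCACompute(u.astype(np.float32),None); print(len(x),u.min(0),u.max(0),mm,S)
    X=onz(c,[mm[0]-50*S[0],mm[0]+50*S[0]],139); d=X[1]-X[0]; print("bar dir",np.degrees(np.arctan2(d[1],d[0])))
E
```

```text
time_s: 9.85
eef_pos: [557.5, 155.8, 191.5]
orientation: [[0.903, 0.43, -0.001], [0.43, -0.903, 0.0], [-0.0, -0.0, -1.0]]
ft_force: [1.4, -0.2, -0.4]
grip_width: 39.8
finger_force: 0.0
time_s: 10.75
eef_pos: [557.6, 155.7, 191.5]
orientation: [[-0.009, 1.0, -0.0], [1.0, 0.009, 0.0], [0.0, -0.0, -1.0]]
ft_force: [-0.2, 0.8, 0.5]
grip_width: 39.8
finger_force: 0.0
time_s: 11.65
eef_pos: [557.8, 155.6, 191.5]
orientation: [[-0.844, 0.537, -0.0], [0.537, 0.844, 0.0], [0.0, -0.0, -1.0]]
ft_force: [1.3, -0.1, -0.0]
grip_width: 39.9
finger_force: 0.0
11.65 [557.8 155.6 191.5] [ 1.3 -0.1 -0. ] w 39.9 f 0.0 q [ 14.4  23.9 101.4   0.   54.8 -43.1]
[[-0.844, 0.537, -0.0], [0.537, 0.844, 0.0], [0.0, -0.0, -1.0]]
go [-0.12  0.13  5.95] [-0.    -0.    -0.003]
1847 [272 182] [339 386] [[291.27396 260.66376]] [[ 0.20101036  0.97958905]
 [ 0.97958905 -0.20101036]]
bar dir -21.423315332109645
```

```bash
python3 - <<'E'
from h import *
c,p,D=load("w5"); hsv=cv2.cvtColor(p,cv2.COLOR_RGB2HSV); m=(((hsv[...,0]<6)|(hsv[...,0]>174))&(hsv[...,1]>190)&(hsv[...,2]>120)).astype(np.uint8)
n,l,s,ce=cv2.connectedComponentsWithStats(m)
for i in range(1,n):
    if s[i,4]>60:print(s[i],ce[i])
for v in range(170,330,15):
    x=np.nonzero(m[v,220:360])[0]; print(v,(x.min()+220,x.max()+220) if len(x) else None, end=' ')
E
```

```text
[272 182  24  44 837] [284.28673835 205.53643967]
[275 258  20  37 673] [284.64635958 276.55572065]
[307 359  33  28 325] [323.35076923 372.37846154]
170 None 185 (np.int64(287), np.int64(294)) 200 (np.int64(273), np.int64(295)) 215 (np.int64(273), np.int64(294)) 230 None 245 None 260 (np.int64(275), np.int64(294)) 275 (np.int64(275), np.int64(294)) 290 (np.int64(276), np.int64(294)) 305 None 320 None
```

The bar is aligned with the tool (upright at u≈284). Regripping and turning the remaining 2.56 rad.

```bash
python3 -m handwheel '-0.12 0.13 2.5 0 0 0 4;-0.12 0.13 5 0 0 0 3;-0.12 0.13 5.9 0 0 0 3;-0.12 0.13 5.9 0 0 0 0;-0.12 0.13 5.9 0 0 0 0;-0.12 0.13 5.9 0 0 0 0;-0.12 0.13 5.9 0 0 0 0;-0.12 0.13 5.9 0 0 0 0' 40
python3 -m handwheel '0 0 -0.02 0 0 0.14 0;0 0 -0.03 0 0 0.28 0;0 0 -0.05 0 0 0.42 0;0 0 -0.07 0 0 0.56 0;0 0 -0.08 0 0 0.7 0;0 0 -0.1 0 0 0.84 0;0 0 -0.12 0 0 0.98 0;0 0 -0.13 0 0 1.12 0;0 0 -0.15 0 0 1.26 0;0 0 -0.15 0 0 1.28 0;0 0 -0.15 0 0 1.28 0'
python3 -m handwheel '0 0 -0.02 0 0 0.14 0;0 0 -0.03 0 0 0.28 0;0 0 -0.05 0 0 0.42 0;0 0 -0.07 0 0 0.56 0;0 0 -0.08 0 0 0.7 0;0 0 -0.1 0 0 0.84 0;0 0 -0.12 0 0 0.98 0;0 0 -0.13 0 0 1.12 0;0 0 -0.15 0 0 1.26 0;0 0 -0.15 0 0 1.3 0;0 0 -0.15 0 0 1.3 0'
python3 -c "
from h import *
s=st();print(s['moment'])"
```

```text
time_s: 12.5
eef_pos: [559.7, 155.7, 133.2]
orientation: [[-0.846, 0.534, 0.0], [0.534, 0.846, -0.0], [-0.001, -0.0, -1.0]]
ft_force: [-1.0, -4.5, 0.9]
grip_width: 15.4
finger_force: 40.0
time_s: 13.6
eef_pos: [560.3, 155.8, 134.7]
orientation: [[0.266, 0.964, 0.001], [0.964, -0.266, -0.0], [0.0, 0.001, -1.0]]
ft_force: [0.7, -5.3, 1.2]
grip_width: 15.8
finger_force: 40.0
time_s: 14.7
eef_pos: [560.6, 155.3, 136.2]
orientation: [[1.0, 0.001, 0.002], [0.001, -1.0, -0.001], [0.002, 0.001, -1.0]]
ft_force: [2.8, -8.3, 1.0]
grip_width: 15.4
finger_force: 40.0
14.7 [560.6 155.3 136.2] [ 2.8 -8.3  1. ] w 15.4 f 40.0 q [ 1.430e+01  2.850e+01  1.029e+02 -1.000e-01  4.850e+01  1.044e+02]
[[1.0, 0.001, 0.002], [0.001, -1.0, -0.001], [0.002, 0.001, -1.0]]
[-1.42073255 -0.11659664 -0.01561003]
```

One full turn (about 6.3 rad). I'll release, rise and check the plates.

```bash
python3 -m handwheel '0 0 0 0 0 0 4;0 0 0 0 0 0 4;0 0 0 0 0 0 4;0 0 -3 0 0 0 4;0 0 -7 0 0 0 6;0 0 -11 0 0 0 8;0 0 -15 0 0 0 8;0 0 -15 0 0 0 8;0 0 -15 0 0 0 8'
python3 - <<'E'
from h import *
s=st(); snap("wrist","w6"); snap("scene","s6")
E
```

```text
time_s: 15.6
eef_pos: [559.8, 156.4, 286.5]
orientation: [[1.0, -0.0, 0.002], [-0.0, -1.0, 0.001], [0.002, -0.001, -1.0]]
ft_force: [-0.1, 1.5, -0.3]
grip_width: 76.3
finger_force: 0.0
15.6 [559.8 156.4 286.5] [-0.1  1.5 -0.3] w 76.3 f 0.0 q [ 14.4  17.6  96.7   0.   65.6 104.4]
[[1.0, -0.0, 0.002], [-0.0, -1.0, 0.001], [0.002, -0.001, -1.0]]
```

View pics/w6.png

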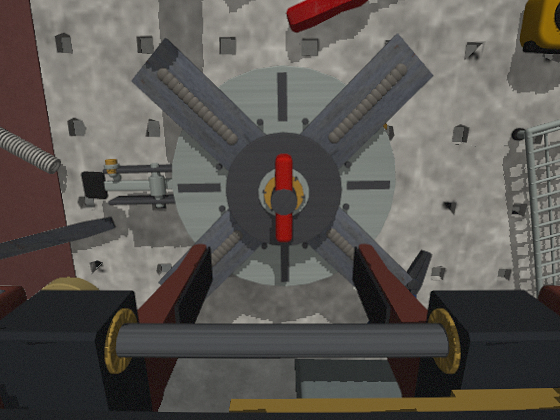

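The wrist view shows the plates at their stations: PA outer corners (398,34) and (433,73), PB (168,38) and (133,78). The lever is still down at left.

```bash
python3 - <<'E'
from h import *
np.set_printoptions(suppress=True,precision=1)
c,p,D=load("w6")
for n,u in(("PA",[(398,34),(433,73)]),("PB",[(168,38),(133,78)])):
    X=onz(c,u,84); m=X.mean(0); d=X[1]-X[0]; print(n,X,m,np.linalg.norm(d),"face ang",np.degrees(np.arctan2(d[1],d[0]))); 
    v=m[:2]-[558.5,156]; print("  dir",np.degrees(np.arctan2(v[1],v[0])),np.linalg.norm(v), "centre",m[:2]-75*v/np.linalg.norm(v))
X=onz(c,[(226,187),(341,187),(283,132),(283,244)],103.5);print("clamp",X, dep(c,[(250,160),(320,160),(320,220),(400,60),(150,65)],D))
goal(638.5,78.5,160,46.4)
for a in(-43.6,46.4,136.4,226.4): print(a,558.5+111*np.cos(np.radians(a)),156+111*np.sin(np.radians(a)))
E
```

```text
PA [[711.1  45.2  84. ]
 [676.3   7.1  84. ]] [693.7  26.2  84. ] 51.55138755557825 face ang -132.50172152686108
  dir -43.83852318839539 187.47271819527825 centre [639.6  78.1]
PB [[707.8 266.3  84. ]
 [671.9 304.6  84. ]] [689.9 285.4  84. ] 52.51556988446238 face ang 133.16686714750844
  dir 44.57422814414651 184.40265491527464 centre [636.4 232.8]
clamp [[565.3 213.7 103.5]
 [565.3  96.4 103.5]
 [620.  155.5 103.5]
 [502.8 155.5 103.5]] [[592.7 188.5 102.8]
 [592.6 118.6 102.7]
 [529.8 116.6 103.1]
 [688.   41.1  84. ]
 [683.8 286.4  83.7]]
go [ 8.   7.7 12.4] [-0.   0.  -2.4]
-43.6 638.8830766195589 79.45223064534065
46.4 635.0477693546593 236.3830766195589
136.4 478.1169233804411 232.54776935465935
226.4 481.95223064534065 75.6169233804411
```

```bash
python3 -c "
from h import *
goal(636.5,234.5,165,-44.5)"
```

```text
go [ 7.8  -7.87 11.9 ] [-0.001  0.002 -0.795]
```

```bash
python3 -m handwheel '2 -2 0 0 0 -0.14 8.7;4 -4 0 0 0 -0.28 8.7;6 -6 2 0 0 -0.42 8.7;7.8 -7.9 5 0 0 -0.56 8.7;7.8 -7.9 9 0 0 -0.7 8.7;7.8 -7.9 11.9 0 0 -0.795 8.7;7.8 -7.9 11.9 0 0 -0.795 8.7;7.8 -7.9 11.9 0 0 -0.795 8.7'
python3 - <<'E'
from h import *
st(); snap("wrist","w7")
E
```

```text
time_s: 16.5
eef_pos: [637.0, 234.7, 165.3]
orientation: [[0.703, 0.711, -0.003], [0.711, -0.703, -0.001], [-0.003, -0.001, -1.0]]
ft_force: [-0.1, 0.4, 0.5]
grip_width: 87.5
finger_force: 0.0
16.5 [637.  234.7 165.3] [-0.1  0.4  0.5] w 87.5 f 0.0 q [19.2 33.5 88.7  0.  58.  63.9]
[[0.703, 0.711, -0.003], [0.711, -0.703, -0.001], [-0.003, -0.001, -1.0]]
```

View pics/w7.png

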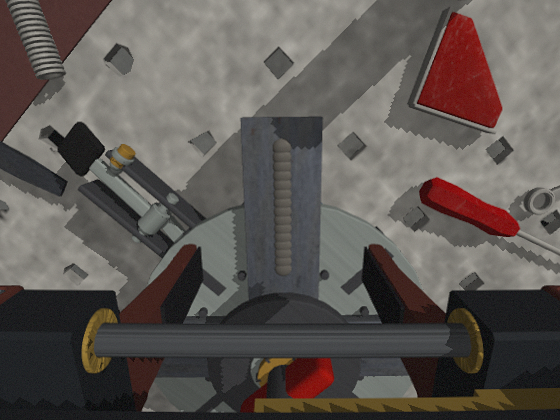

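The plate is upright in the image, with its outer end at v=117 between u=241 and 323, centred between the fingers. Checking numbers before descending.

```bash
python3 - <<'E'
from h import *
c,p,D=load("w7"); X=onz(c,[(241,117),(323,117),(245,240),(320,240)],84); s=manip.state(); R=np.array(s["orientation"])
print(np.round(X,1),np.round((X-s["eef_pos"])@R,1)); print(np.round(dep(c,[(265,200),(300,200),(265,130),(300,240)],D)[:,2],1))
E
```

```text
[[670.2 307.3  84. ]
 [708.9 269.1  84. ]
 [608.6 245.2  84. ]
 [648.  206.3  84. ]] [[ 74.1 -27.9  83. ]
 [ 74.1  26.4  83. ]
 [-13.4 -28.1  83. ]
 [-13.4  27.3  83. ]]
[84.  83.5 84.  84. ]
```

```bash
python3 -m handwheel '0 -0.05 2.5 0 0 0 8.7;0 -0.05 5 0 0 0 8.7;0 -0.05 6.7 0 0 0 8.7;0 -0.05 7.05 0 0 0 8.7;0 -0.05 7.05 0 0 0 4;0 -0.05 7.05 0 0 0 4;0 -0.05 7.05 0 0 0 4;0 -0.05 7.05 0 0 0 4;0 -0.05 7.05 0 0 0 4;0 -0.05 7.05 0 0 0 4' 55
python3 -m handwheel '0 0 -0.15 0 0 0 4;0 0 -0.25 0 0 0 4;0.7 0 -0.25 0 0 0 4;1.5 0 -0.25 0 0 0 4;2.3 0 -0.25 0 0 0 4;3.1 0 -0.25 0 0 0 4;3.9 0 -0.25 0 0 0 4;4.5 0 -0.25 0 0 0 4;4.5 0 -0.25 0 0 0 4'
python3 -c "
from h import *
st()"
```

```text
time_s: 17.55
eef_pos: [637.8, 235.4, 96.9]
orientation: [[0.701, 0.713, 0.001], [0.713, -0.701, 0.0], [0.001, 0.001, -1.0]]
ft_force: [-1.5, -0.5, 5.4]
grip_width: 54.4
finger_force: 55.0
time_s: 18.45
eef_pos: [669.6, 268.1, 98.6]
orientation: [[0.701, 0.713, 0.001], [0.713, -0.701, 0.0], [0.001, 0.0, -1.0]]
ft_force: [-0.6, -0.1, -3.6]
grip_width: 54.1
finger_force: 55.0
18.45 [669.6 268.1  98.6] [-0.6 -0.1 -3.6] w 54.1 f 55.0 q [20.9 41.2 84.3  0.  54.5 65.4]
[[0.701, 0.713, 0.001], [0.713, -0.701, 0.0], [0.001, 0.0, -1.0]]
```

```bash
python3 -m handwheel '0 0 -3 0 0 0 4;0 0 -6 0 0 0 4;0 0 -8.5 0 0 -0.1 4;0 0 -8.5 0 0 -0.2 4;0 0 -8.5 0 0 -0.32 4;0 0 -8.5 0 0 -0.44 4;0 0 -8.5 0 0 -0.56 4;0 0 -8.5 0 0 -0.68 4;0 0 -8.5 0 0 -0.8 4;0 0 -8.5 0 0 -0.92 4;0 0 -8.5 0 0 -1.06 4;0 0 -8.5 0 0 -1.06 4'
python3 -c "
from h import *
st(); goal(604.6,-229.4,183,16.4)"
```

```text
time_s: 19.65
eef_pos: [668.6, 267.1, 183.4]
orientation: [[-0.28, 0.96, -0.001], [0.96, 0.28, -0.0], [-0.0, -0.001, -1.0]]
ft_force: [0.4, -0.9, -4.1]
grip_width: 54.0
finger_force: 55.0
19.65 [668.6 267.1 183.4] [ 0.4 -0.9 -4.1] w 54.0 f 55.0 q [20.8 35.5 82.3 -0.  62.3  4.5]
[[-0.28, 0.96, -0.001], [0.96, 0.28, -0.0], [-0.0, -0.001, -1.0]]
go [-45.86 -20.06   0.06] [-0.001  0.    -0.002]
```

```bash
python3 -m handwheel '-3 -1.3 0 0 0 0 4;-7 -3.1 0 0 0 0 4;-11 -4.8 0 0 0 0 4;-15 -6.6 0 0 0 0 4;-19 -8.3 0 0 0 0 4;-23 -10 0 0 0 0 4;-27 -11.8 0 0 0 0 4;-31 -13.5 0 0 0 0 4;-35 -15.3 0 0 0 0 4;-39 -17 0 0 0 0 4;-43 -18.8 0 0 0 0 4;-45.9 -20.1 0 0 0 0 4'
python3 -m handwheel '0 0 1.5 0 0 0 4;0 0 3 0 0 0 4;0 0 4.5 0 0 0 4'
python3 - <<'E'
from h import *
st(); goal(604.6,-229.4,53.5,16.4); snap("wrist","w8")
E
```

```text
time_s: 20.85
eef_pos: [603.3, -232.3, 183.8]
orientation: [[-0.274, 0.962, 0.0], [0.962, 0.274, -0.001], [-0.001, 0.0, -1.0]]
ft_force: [-0.7, -0.6, -4.3]
grip_width: 54.1
finger_force: 55.0
time_s: 21.15
eef_pos: [603.6, -228.5, 137.1]
orientation: [[-0.278, 0.961, -0.001], [0.961, 0.278, 0.001], [0.001, -0.001, -1.0]]
ft_force: [-0.5, 0.4, -3.9]
grip_width: 53.5
finger_force: 55.0
21.15 [ 603.6 -228.5  137.1] [-0.5  0.4 -3.9] w 53.5 f 55.0 q [-21.8  33.   94.3   0.   52.8 -38. ]
[[-0.278, 0.961, -0.001], [0.961, 0.278, 0.001], [0.001, -0.001, -1.0]]
go [-0.12  0.07  8.36] [-0.001 -0.001 -0.004]
```

View pics/w8.png

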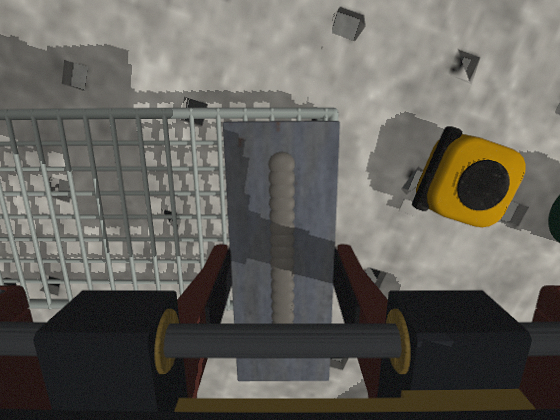

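The wrist view shows the held plate square to the rack. The rack corner is at (337,108), its edge runs to (5,116), and the tape's near edge is at (415,205).

```bash
python3 - <<'E'
from h import *
c,p,D=load("w8"); s=manip.state(); R=np.array(s["orientation"])
X=onz(c,[(337,108),(5,117),(225,123),(339,121)],30);print(np.round(X,1)); d=X[0]-X[1]; print(np.degrees(np.arctan2(d[1],d[0])))
print(np.round(onz(c,[(415,205),(445,130)],18),1), np.round(dep(c,[(190,113),(120,114),(450,200),(240,160),(320,160)],D),1))
E
```

```text
[[ 619.4 -139.    30. ]
 [ 382.  -213.1   30. ]
 [ 542.9 -172.3   30. ]
 [ 623.8 -147.4   30. ]]
17.339537088693284
[[ 709.  -193.5   18. ]
 [ 708.2 -130.    18. ]] [[ 516.4 -172.4   30.3]
 [ 466.3 -187.3   30. ]
 [ 726.3 -179.6   34. ]
 [ 568.4 -180.1  124. ]
 [ 605.3 -169.5  123.8]]
```

```bash
python3 -m handwheel '-0.1 0.07 2 0 0 0 4;-0.1 0.07 4 0 0 0 4;-0.1 0.07 6 0 0 0 4;-0.1 0.07 7.4 0 0 0 4;-0.1 0.07 8 0 0 0 4;-0.1 0.07 8.3 0 0 0 4;-0.1 0.07 8.4 0 0 0 4;-0.1 0.07 8.4 0 0 0 4;-0.1 0.07 8.4 0 0 0 4'
python3 -c "
from h import *
st()"
```

```text
time_s: 22.1
eef_pos: [605.6, -230.6, 55.4]
orientation: [[-0.279, 0.96, 0.001], [0.96, 0.279, -0.001], [-0.001, 0.001, -1.0]]
ft_force: [-0.3, -0.5, -5.0]
grip_width: 54.2
finger_force: 55.0
22.1 [ 605.6 -230.6   55.4] [-0.3 -0.5 -5. ] w 54.2 f 55.0 q [-21.9  39.7  95.3  -0.   44.9 -38.1]
[[-0.279, 0.96, 0.001], [0.96, 0.279, -0.001], [-0.001, 0.001, -1.0]]
```

```bash
python3 -m handwheel '0 0 0.1 0 0 0 4;0 0 0.2 0 0 0 4;0 0 0.3 0 0 0 4;0 0 0.3 0 0 0 4'
python3 -m handwheel '0 0 0 0 0 0 6.6;0 0 0 0 0 0 6.6;0 0 0 0 0 0 6.6;0 0 0 0 0 0 6.6;0 0 -1 0 0 0 6.6;0 0 -4 0 0 0 6.6;0 0 -8 0 0 0 6.6;0 0 -10 0 0 0 6.6;0 0 -10 0 0 0 6.6'
python3 - <<'E'
from h import *
st(); c,p,D=snap("wrist","w9"); print(np.round(dep(c,[(250,200),(310,200),(250,160),(310,160)],D),1))
ct,pt,Dt=snap("top","t9"); goal(639.3,78.4,150,46)
cv2.imwrite("pics/t9c.png",cv2.resize(pt[160:320,160:440],None,fx=2.8,fy=2.8)[...,::-1])
E
```

```text
time_s: 22.5
eef_pos: [605.3, -230.5, 52.9]
orientation: [[-0.279, 0.96, 0.001], [0.96, 0.279, -0.0], [-0.0, 0.0, -1.0]]
ft_force: [-2.8, 0.8, 6.6]
grip_width: 54.0
finger_force: 55.0
time_s: 23.4
eef_pos: [607.2, -231.2, 155.8]
orientation: [[-0.279, 0.96, 0.006], [0.96, 0.279, -0.003], [-0.004, 0.005, -1.0]]
ft_force: [-0.2, -0.0, -0.0]
grip_width: 65.7
finger_force: 0.0
23.4 [ 607.2 -231.2  155.8] [-0.2 -0.  -0. ] w 65.7 f 0.0 q [-21.9  31.7  93.5   0.   54.4 -38.1]
[[-0.279, 0.96, 0.006], [0.96, 0.279, -0.003], [-0.004, 0.005, -1.0]]
[[ 580.  -229.9   39.8]
 [ 627.3 -216.3   39.5]
 [ 571.7 -198.1   40.4]
 [ 617.4 -185.    39.4]]
go [28.68 11.91  0.19] [ 0.     0.001 -0.52 ]
```

View pics/t9c.png

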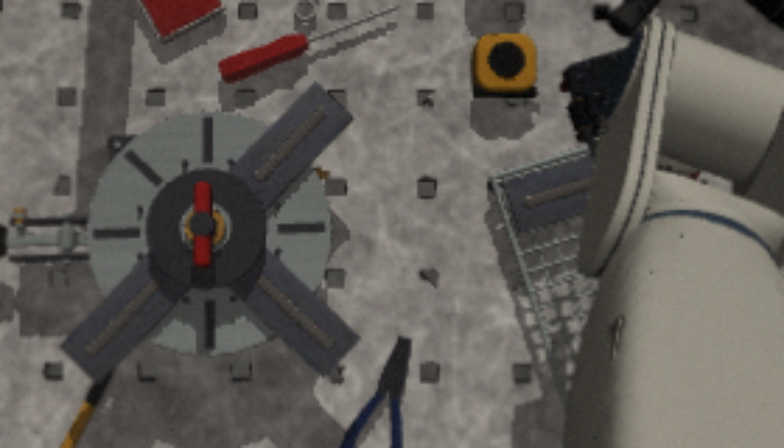

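One plate is on the rack, lying flat (top at z≈40). The other three are still at their stations, and the screwdriver and tape haven't moved. I'll fit the remaining plates numerically from depth.

```bash
cat >> h.py <<'E'
def plates(name,z0=79,z1=89,box=(330,800,-60,400),ax=(559.5,155.5),rmin=66):
    "fit plates (top face) in a saved view from depth; print outer-end based centre"
    c,p,D=load(name); v,u=np.nonzero(D>0); o,r=rays(c,np.c_[u,v]); X=o+(r*D[v,u][:,None])@c[2]
    k=(X[:,2]>z0)&(X[:,2]<z1)&(X[:,0]>box[0])&(X[:,0]<box[1])&(X[:,1]>box[2])&(X[:,1]<box[3])&(np.hypot(X[:,0]-ax[0],X[:,1]-ax[1])>rmin)
    m=np.zeros(D.shape,np.uint8); m[v[k],u[k]]=1; m=cv2.morphologyEx(m,cv2.MORPH_OPEN,np.ones((3,3),np.uint8)); n,l,s,ce=cv2.connectedComponentsWithStats(m)
    lab=l[v,u]
    for i in range(1,n):
        if s[i,4]<80: continue
        P=X[lab==i]; (cx,cy),(w,h),a=cv2.minAreaRect(P[:,:2].astype(np.float32))
        if w>h: a+=90; w,h=h,w
        # a: direction of short side; long dir a+90
        L=np.array([-np.sin(np.radians(a)),np.cos(np.radians(a))]); q=np.array([cx,cy]); 
        if L@(q-ax)<0: L=-L
        print("plate mid",np.round(q,1),"w,l",round(w,1),round(h,1),"zmed",round(np.median(P[:,2]),1),"dir",round(np.degrees(np.arctan2(L[1],L[0])),1),"centre by outer end",np.round(q+L*(h/2-75),1),"n",len(P))
E
python3 -c "
from h import *
plates('t9')"
```

```text
plate mid [648.3  69.5] w,l 55.3 121.1 zmed 84.4 dir -43.2 centre by outer end [637.8  79.4] n 754
plate mid [470. 242.] w,l 56.1 123.3 zmed 84.2 dir 135.0 centre by outer end [479.5 232.6] n 805
plate mid [471.9  67.4] w,l 54.9 124.1 zmed 84.3 dir -134.1 centre by outer end [480.9  76.7] n 807
```

```bash
python3 -m handwheel '3 1.2 0 0 0 0 8.7;7 2.9 0 0 0 -0.06 8.7;11.5 4.8 0 0 0 -0.12 8.7;16 6.7 0 0 0 -0.2 8.7;20.5 8.6 0 0 0 -0.3 8.7;25 10.4 0 0 0 -0.4 8.7;28.7 12 0 0 0 -0.52 8.7;28.7 12 0 0 0 -0.52 8.7;28.7 12 0 0 0 -0.52 8.7;28.7 12 0 0 0 -0.52 8.7'
python3 - <<'E'
from h import *
s=st(); snap("wrist","w10"); plates("w10"); goal(638.5,79,95,46.4)
E
```

```text
time_s: 24.5
eef_pos: [639.3, 77.7, 150.4]
orientation: [[-0.718, 0.696, -0.002], [0.696, 0.718, -0.001], [0.001, -0.002, -1.0]]
ft_force: [0.6, 0.7, 0.2]
grip_width: 87.1
finger_force: 0.0
24.5 [639.3  77.7 150.4] [0.6 0.7 0.2] w 87.1 f 0.0 q [  5.9  31.9  94.1  -0.   54.2 -40. ]
[[-0.718, 0.696, -0.002], [0.696, 0.718, -0.001], [0.001, -0.002, -1.0]]
plate mid [476.6  69.3] w,l 55.5 117.6 zmed 84.0 dir -134.0 centre by outer end [487.9  81. ] n 17356
plate mid [648.3  70. ] w,l 55.1 124.6 zmed 83.8 dir -44.0 centre by outer end [639.2  78.9] n 12623
go [0.18 0.05 5.57] [-0.001 -0.001 -0.009]
```

```bash
python3 -m handwheel '0.1 0.08 2 0 0 0 8.7;0.1 0.08 4 0 0 0 8.7;0.1 0.08 5.2 0 0 0 8.7;0.1 0.08 5.45 0 0 0 8.7;0.1 0.08 5.45 0 0 0 4;0.1 0.08 5.45 0 0 0 4;0.1 0.08 5.45 0 0 0 4;0.1 0.08 5.45 0 0 0 4;0.1 0.08 5.45 0 0 0 4;0.1 0.08 5.45 0 0 0 4' 55
python3 -m handwheel '0 0 -0.15 0 0 0 4;0 0 -0.25 0 0 0 4;-0.7 0 -0.25 0 0 0 4;-1.5 0 -0.25 0 0 0 4;-2.3 0 -0.25 0 0 0 4;-3.1 0 -0.25 0 0 0 4;-3.9 0 -0.25 0 0 0 4;-4.5 0 -0.25 0 0 0 4;-4.5 0 -0.25 0 0 0 4'
python3 -c "
from h import *
st();goal(527.9,-252,150,16.6)"
```

```text
time_s: 25.55
eef_pos: [640.2, 80.0, 97.7]
orientation: [[-0.72, 0.694, 0.001], [0.694, 0.72, -0.0], [-0.001, 0.0, -1.0]]
ft_force: [-1.0, -1.2, 4.9]
grip_width: 53.6
finger_force: 55.0
time_s: 26.45
eef_pos: [673.1, 48.0, 99.6]
orientation: [[-0.719, 0.695, 0.001], [0.695, 0.719, -0.0], [-0.0, 0.0, -1.0]]
ft_force: [-0.5, -0.3, -3.1]
grip_width: 53.6
finger_force: 55.0
26.45 [673.1  48.   99.6] [-0.5 -0.3 -3.1] w 53.6 f 55.0 q [  3.1  37.9  91.   -0.   51.1 -42.9]
[[-0.719, 0.695, 0.001], [0.695, 0.719, -0.0], [-0.0, 0.0, -1.0]]
go [-10.42 -31.66  -5.05] [0.    0.    0.512]
```

```bash
python3 -m handwheel '0 0 -2.5 0 0 0 4;-0.3 -1 -5 0 0 0.03 4;-1.5 -4.5 -5 0 0 0.08 4;-2.8 -8.5 -5 0 0 0.13 4;-4.1 -12.5 -5 0 0 0.19 4;-5.4 -16.5 -5 0 0 0.25 4;-6.7 -20.5 -5 0 0 0.31 4;-8 -24.5 -5 0 0 0.38 4;-9.3 -28.5 -5 0 0 0.45 4;-10.4 -31.7 -5 0 0 0.512 4;-10.4 -31.7 -5 0 0 0.512 4;-10.4 -31.7 -4 0 0 0.512 4'
python3 - <<'E'
from h import *
s=st(); goal(527.9,-252,56,16.6)
c,p,D=snap("wrist","w11"); plates("w11",z0=s["eef_pos"][2]-17,z1=s["eef_pos"][2]-8,box=(300,800,-500,0),ax=(0,0)); plates("w11",z0=34,z1=45,box=(300,800,-500,0),ax=(0,0))
E
```

```text
time_s: 27.65
eef_pos: [527.6, -252.4, 140.5]
orientation: [[-0.286, 0.958, 0.003], [0.958, 0.286, -0.001], [-0.002, 0.002, -1.0]]
ft_force: [-0.1, 0.4, -3.9]
grip_width: 53.8
finger_force: 55.0
27.65 [ 527.6 -252.4  140.5] [-0.1  0.4 -3.9] w 53.8 f 55.0 q [-26.7  28.3 102.4   0.   49.1 -43.4]
[[-0.286, 0.958, 0.003], [0.958, 0.286, -0.001], [-0.002, 0.002, -1.0]]
go [0.04 0.02 8.45] [0.002 0.002 0.   ]
plate mid [ 521.9 -234.4] w,l 70.6 110.3 zmed 126.6 dir -72.5 centre by outer end [ 516.  -215.4] n 21654
plate mid [ 546.6 -316.3] w,l 19.1 54.9 zmed 126.5 dir 17.4 centre by outer end [ 501.2 -330.5] n 1924
plate mid [ 604.  -228.6] w,l 56.4 144.6 zmed 39.9 dir -73.6 centre by outer end [ 603.3 -226. ] n 11373
plate mid [ 730.  -170.6] w,l 5.3 23.3 zmed 35.9 dir -60.8 centre by outer end [ 699.1 -115.3] n 149
```

```bash
python3 -m handwheel '0.04 0.02 2 0 0 0 4;0.04 0.02 4 0 0 0 4;0.04 0.02 6 0 0 0 4;0.04 0.02 7.5 0 0 0 4;0.04 0.02 8.2 0 0 0 4;0.04 0.02 8.5 0 0 0 4;0.04 0.02 8.7 0 0 0 4;0.04 0.02 8.8 0 0 0 4;0.04 0.02 8.8 0 0 0 4'
python3 -c "
from h import *
st()"
```

```text
time_s: 28.6
eef_pos: [527.0, -250.3, 53.7]
orientation: [[-0.287, 0.958, -0.0], [0.958, 0.287, 0.001], [0.001, -0.0, -1.0]]
ft_force: [-5.5, 5.3, 13.2]
grip_width: 53.5
finger_force: 55.0
28.6 [ 527.  -250.3   53.7] [-5.5  5.3 13.2] w 53.5 f 55.0 q [-26.6  36.  104.    0.   40.  -43.3]
[[-0.287, 0.958, -0.0], [0.958, 0.287, 0.001], [0.001, -0.0, -1.0]]
```

```bash
python3 -m handwheel '0 0 0 0 0 0 6.6;0 0 0 0 0 0 6.6;0 0 0 0 0 0 6.6;0 0 0 0 0 0 6.6;0 0 -1 0 0 0 6.6;0 0 -4 0 0 0 6.6;0 0 -8 0 0 0 6.6;0 0 -10 0 0 0 6.6;0 0 -10 0 0 0 6.6;0 0 -10 0 0 0 6.6'
python3 - <<'E'
from h import *
st(); c,p,D=snap("wrist","w12"); plates("w12",z0=34,z1=45,box=(300,800,-500,0),ax=(0,0)); snap("top","t12"); plates("t12"); goal(481,77,150,-44)
E
```

```text
time_s: 29.6
eef_pos: [527.0, -251.1, 151.9]
orientation: [[-0.287, 0.958, 0.001], [0.958, 0.287, -0.0], [-0.001, 0.001, -1.0]]
ft_force: [-0.4, -0.3, -0.8]
grip_width: 66.1
finger_force: 0.0
29.6 [ 527.  -251.1  151.9] [-0.4 -0.3 -0.8] w 66.1 f 0.0 q [-26.6  27.3 102.2   0.   50.5 -43.3]
[[-0.287, 0.958, 0.001], [0.958, 0.287, -0.0], [-0.001, 0.001, -1.0]]
plate mid [ 527.3 -251. ] w,l 55.1 148.7 zmed 39.8 dir -73.1 centre by outer end [ 527.1 -250.4] n 11720
plate mid [ 604.7 -230.7] w,l 56.2 148.9 zmed 39.9 dir -73.6 centre by outer end [ 604.6 -230.2] n 9981
plate mid [ 733.8 -168.5] w,l 15.3 36.8 zmed 36.1 dir -59.9 centre by outer end [ 705.4 -119.5] n 589
plate mid [470.  240.8] w,l 56.9 124.0 zmed 84.4 dir 137.6 centre by outer end [479.6 232. ] n 814
plate mid [472.3  65.9] w,l 55.1 122.4 zmed 84.4 dir -133.4 centre by outer end [481.8  75.9] n 807
go [32.69  5.07  0.08] [-0.002 -0.     1.059]
```

```bash
python3 -m handwheel '3 0.5 0 0 0 0.05 7;7 1.1 0 0 0 0.15 8.7;11.5 1.8 0 0 0 0.28 8.7;16 2.5 0 0 0 0.42 8.7;20.5 3.2 0 0 0 0.56 8.7;25 3.9 0 0 0 0.7 8.7;29 4.5 0 0 0 0.84 8.7;32.6 5.1 0 0 0 0.98 8.7;32.6 5.1 0 0 0 1.06 8.7;32.6 5.1 0 0 0 1.06 8.7;32.6 5.1 0 0 0 1.06 8.7'
python3 - <<'E'
from h import *
s=st(); snap("wrist","w13"); plates("w13"); goal(481.3,76.5,95.5,-44)
E
```

```text
time_s: 30.8
eef_pos: [481.8, 75.6, 150.7]
orientation: [[0.693, 0.721, -0.002], [0.721, -0.693, -0.0], [-0.002, -0.001, -1.0]]
ft_force: [-0.0, 0.3, -0.4]
grip_width: 86.8
finger_force: 0.0
30.8 [481.8  75.6 150.7] [-0.   0.3 -0.4] w 86.8 f 0.0 q [  7.5  20.6 114.1  -0.   45.4  51.4]
[[0.693, 0.721, -0.002], [0.721, -0.693, -0.0], [-0.002, -0.001, -1.0]]
plate mid [471.7 238.9] w,l 55.7 120.8 zmed 84.0 dir 136.4 centre by outer end [482.3 228.8] n 17374
plate mid [475.2  65.3] w,l 55.2 124.9 zmed 83.9 dir -133.5 centre by outer end [483.8  74.4] n 12660
go [ 0.04 -0.13  5.54] [-0.001  0.001  0.001]
```

```bash
python3 -m handwheel '0 0.1 2 0 0 0 8.7;0 0.1 4 0 0 0 8.7;0 0.1 5.2 0 0 0 8.7;0 0.1 5.45 0 0 0 8.7;0 0.1 5.45 0 0 0 4;0 0.1 5.45 0 0 0 4;0 0.1 5.45 0 0 0 4;0 0.1 5.45 0 0 0 4;0 0.1 5.45 0 0 0 4;0 0.1 5.45 0 0 0 4' 55
python3 -m handwheel '0 0 -0.15 0 0 0 4;0 0 -0.25 0 0 0 4;-0.7 0 -0.25 0 0 0 4;-1.5 0 -0.25 0 0 0 4;-2.3 0 -0.25 0 0 0 4;-3.1 0 -0.25 0 0 0 4;-3.9 0 -0.25 0 0 0 4;-4.5 0 -0.25 0 0 0 4;-4.5 0 -0.25 0 0 0 4'
python3 -c "
from h import *
st();goal(451.1,-274.6,150,16.6)"
```

```text
time_s: 31.85
eef_pos: [483.5, 75.2, 97.6]
orientation: [[0.695, 0.719, 0.001], [0.719, -0.695, 0.0], [0.001, 0.001, -1.0]]
ft_force: [-1.1, -1.0, 4.5]
grip_width: 53.7
finger_force: 55.0
time_s: 32.75
eef_pos: [451.0, 42.2, 99.5]
orientation: [[0.696, 0.718, -0.001], [0.718, -0.696, -0.0], [-0.001, -0.0, -1.0]]
ft_force: [-0.3, -0.5, -2.9]
grip_width: 54.0
finger_force: 55.0
32.75 [451.   42.2  99.5] [-0.3 -0.5 -2.9] w 54.0 f 55.0 q [  3.8  23.7 119.7  -0.   36.6  48. ]
[[0.696, 0.718, -0.001], [0.718, -0.696, -0.0], [-0.001, -0.0, -1.0]]
go [-22.75  22.05  -5.04] [-1.000e-03  0.000e+00 -1.059e+00]
```

```bash
python3 -m handwheel '0 0 -2.5 0 0 0 4;-1 1 -5 0 0 -0.05 4;-3.5 3.4 -5 0 0 -0.15 4;-6 5.8 -5 0 0 -0.27 4;-8.5 8.2 -5 0 0 -0.39 4;-11 10.7 -5 0 0 -0.51 4;-13.5 13.1 -5 0 0 -0.63 4;-16 15.5 -5 0 0 -0.75 4;-18.5 17.9 -5 0 0 -0.87 4;-21 20.4 -5 0 0 -0.98 4;-22.7 22 -5 0 0 -1.06 4;-22.7 22 -5 0 0 -1.06 4'
python3 - <<'E'
from h import *
s=st(); goal(451.1,-274.6,54,16.6)
c,p,D=snap("wrist","w14"); plates("w14",z0=s["eef_pos"][2]-19,z1=s["eef_pos"][2]-9,box=(300,800,-500,0),ax=(0,0)); plates("w14",z0=34,z1=45,box=(300,700,-500,0),ax=(0,0))
E
```

```text
time_s: 33.95
eef_pos: [452.6, -276.2, 149.8]
orientation: [[-0.286, 0.958, 0.002], [0.958, 0.286, -0.001], [-0.002, 0.001, -1.0]]
ft_force: [0.8, -0.3, -3.1]
grip_width: 53.7
finger_force: 55.0
33.95 [ 452.6 -276.2  149.8] [ 0.8 -0.3 -3.1] w 53.7 f 55.0 q [-32.7  23.6 109.1  -0.   47.2 -49.3]
[[-0.286, 0.958, 0.002], [0.958, 0.286, -0.001], [-0.002, 0.001, -1.0]]
go [ 0.21 -0.11  9.58] [0.001 0.002 0.   ]
plate mid [ 446.8 -257.9] w,l 70.6 111.3 zmed 135.9 dir -73.3 centre by outer end [ 441.3 -239.4] n 21829
plate mid [ 471.7 -339.8] w,l 18.6 55.0 zmed 136.0 dir 18.6 centre by outer end [ 426.7 -355. ] n 1852
plate mid [ 526.6 -251.2] w,l 56.2 148.9 zmed 39.9 dir -73.3 centre by outer end [ 526.5 -250.7] n 11158
plate mid [ 604.6 -231.4] w,l 57.2 150.5 zmed 39.8 dir -73.3 centre by outer end [ 604.7 -231.6] n 11864
```

```bash
python3 -m handwheel '0.2 -0.1 3 0 0 0 4;0.2 -0.1 5.5 0 0 0 4;0.2 -0.1 7.5 0 0 0 4;0.2 -0.1 8.7 0 0 0 4;0.2 -0.1 9.2 0 0 0 4;0.2 -0.1 9.5 0 0 0 4;0.2 -0.1 9.65 0 0 0 4;0.2 -0.1 9.75 0 0 0 4;0.2 -0.1 9.75 0 0 0 4'
python3 -c "
from h import *
st()"
```

```text
time_s: 34.9
eef_pos: [451.0, -271.6, 53.6]
orientation: [[-0.287, 0.958, 0.001], [0.958, 0.287, -0.0], [-0.001, 0.001, -1.0]]
ft_force: [-2.2, 3.8, 6.6]
grip_width: 53.6
finger_force: 55.0
34.9 [ 451.  -271.6   53.6] [-2.2  3.8  6.6] w 53.6 f 55.0 q [-32.4  32.9 111.4   0.   35.7 -49. ]
[[-0.287, 0.958, 0.001], [0.958, 0.287, -0.0], [-0.001, 0.001, -1.0]]
```

```bash
python3 -m handwheel '0 0 0 0 0 0 6.6;0 0 0 0 0 0 6.6;0 0 0 0 0 0 6.6;0 0 0 0 0 0 6.6;0 0 -1 0 0 0 6.6;0 0 -4 0 0 0 6.6;0 0 -8 0 0 0 6.6;0 0 -12 0 0 0 6.6;0 0 -12 0 0 0 6.6;0 0 -12 0 0 0 6.6'
python3 - <<'E'
from h import *
st(); c,p,D=snap("wrist","w15"); plates("w15",z0=34,z1=45,box=(300,700,-500,0),ax=(0,0)); snap("top","t15"); plates("t15"); goal(479.5,232,173,46.2)
E
```

```text
time_s: 35.9
eef_pos: [450.9, -272.0, 173.3]
orientation: [[-0.287, 0.958, 0.002], [0.958, 0.287, -0.001], [-0.002, 0.002, -1.0]]
ft_force: [-0.5, 0.3, 0.1]
grip_width: 65.6
finger_force: 0.0
35.9 [ 450.9 -272.   173.3] [-0.5  0.3  0.1] w 65.6 f 0.0 q [-32.4  21.3 108.8  -0.   49.8 -49.1]
[[-0.287, 0.958, 0.002], [0.958, 0.287, -0.001], [-0.002, 0.002, -1.0]]
plate mid [ 451.2 -271.8] w,l 55.2 149.3 zmed 39.8 dir -72.9 centre by outer end [ 451.1 -271.4] n 10210
plate mid [ 526.7 -251.5] w,l 55.8 150.3 zmed 39.8 dir -73.2 centre by outer end [ 526.7 -251.6] n 9145
plate mid [ 605.2 -231.6] w,l 56.6 151.5 zmed 39.8 dir -73.0 centre by outer end [ 605.4 -232.3] n 10256
plate mid [469.5 240.7] w,l 56.1 123.6 zmed 84.2 dir 136.6 centre by outer end [479.1 231.6] n 806
go [47.36 17.28 -0.13] [-0.001 -0.001 -0.515]
```

```bash
python3 -m handwheel '3 1.1 0 0 0 0 8;7 2.6 0 0 0 -0.03 8.7;11.5 4.2 0 0 0 -0.06 8.7;16 5.8 0 0 0 -0.1 8.7;20.5 7.5 0 0 0 -0.16 8.7;25 9.1 0 0 0 -0.22 8.7;29.5 10.8 0 0 0 -0.28 8.7;34 12.4 0 0 0 -0.34 8.7;38.5 14 0 0 0 -0.4 8.7;43 15.7 0 0 0 -0.46 8.7;47.4 17.3 0 0 0 -0.515 8.7;47.4 17.3 0 0 0 -0.515 8.7'
python3 -m handwheel '0 0 1 0 0 0 8.7;0 0 2 0 0 0 8.7;0 0 2 0 0 0 8.7'
python3 - <<'E'
from h import *
s=st(); snap("wrist","w16"); plates("w16"); goal(479.5,231.8,95.5,46.2)
E
```

```text
time_s: 37.2
eef_pos: [479.9, 236.5, 170.6]
orientation: [[-0.726, 0.688, -0.001], [0.688, 0.726, 0.0], [0.001, -0.0, -1.0]]
ft_force: [-0.4, -0.9, 0.0]
grip_width: 86.8
finger_force: 0.0
time_s: 37.5
eef_pos: [478.6, 230.0, 149.6]
orientation: [[-0.72, 0.694, -0.004], [0.694, 0.72, -0.002], [0.002, -0.005, -1.0]]
ft_force: [-0.6, -0.3, -0.0]
grip_width: 86.9
finger_force: 0.0
37.5 [478.6 230.  149.6] [-0.6 -0.3 -0. ] w 86.9 f 0.0 q [ 24.4  23.9 108.7  -0.   47.7 -21.7]
[[-0.72, 0.694, -0.004], [0.694, 0.72, -0.002], [0.002, -0.005, -1.0]]
plate mid [470.5 240.5] w,l 55.2 124.3 zmed 83.9 dir 136.4 centre by outer end [479.9 231.6] n 14171
go [0.09 0.15 5.5 ] [-0.003 -0.001 -0.003]
```

```bash
python3 -m handwheel '0 0.05 2 0 0 0 8.7;0 0.05 4 0 0 0 8.7;0 0.05 5.1 0 0 0 8.7;0 0.05 5.5 0 0 0 8.7;0 0.05 5.5 0 0 0 8.7'
python3 -c "
from h import *
st();goal(479.5,231.8,96.5,46.3)"
```

```text
time_s: 38.05
eef_pos: [480.5, 231.9, 96.9]
orientation: [[-0.721, 0.693, -0.001], [0.693, 0.721, -0.0], [0.0, -0.001, -1.0]]
ft_force: [0.1, -0.5, 0.3]
grip_width: 86.8
finger_force: 0.0
38.05 [480.5 231.9  96.9] [ 0.1 -0.5  0.3] w 86.8 f 0.0 q [ 24.5  28.9 109.8  -0.   41.3 -21.6]
[[-0.721, 0.693, -0.001], [0.693, 0.721, -0.0], [0.0, -0.001, -1.0]]
go [ 0.07 -0.08  0.04] [-0.001 -0.    -0.003]
```

```bash
python3 -m handwheel '0 0 0 0 0 0 4;0 0 0 0 0 0 4;0 0 0 0 0 0 4;0 0 0 0 0 0 4;0 0 0 0 0 0 4;0 0 0 0 0 0 4' 55
python3 -m handwheel '0 0 -0.15 0 0 0 4;0 0 -0.25 0 0 0 4;0.7 0 -0.25 0 0 0 4;1.5 0 -0.25 0 0 0 4;2.3 0 -0.25 0 0 0 4;3.1 0 -0.25 0 0 0 4;3.9 0 -0.25 0 0 0 4;4.5 0 -0.25 0 0 0 4;4.5 0 -0.25 0 0 0 4;4.5 0 -2.5 0 0 0 4;4.5 0 -5 0 0 0 4;4.5 0 -7 0 0 0 4'
python3 -m handwheel '0 0 0 0 0 0 4;0 0 0 0 0 0 4'
python3 -c "
from h import *
st();goal(374.2,-295,165,16.8)"
```

```text
time_s: 38.65
eef_pos: [480.5, 232.4, 97.4]
orientation: [[-0.722, 0.692, -0.0], [0.692, 0.722, 0.0], [0.0, -0.0, -1.0]]
ft_force: [-1.9, -0.6, 4.3]
grip_width: 54.3
finger_force: 55.0
time_s: 39.85
eef_pos: [448.4, 263.6, 168.1]
orientation: [[-0.722, 0.692, 0.0], [0.692, 0.722, 0.0], [-0.0, 0.0, -1.0]]
ft_force: [0.9, -0.0, -3.3]
grip_width: 54.1
finger_force: 55.0
time_s: 40.05
eef_pos: [448.2, 263.5, 166.9]
orientation: [[-0.721, 0.692, 0.001], [0.692, 0.721, 0.0], [-0.0, 0.001, -1.0]]
ft_force: [0.3, -1.3, -4.2]
grip_width: 53.8
finger_force: 55.0
40.05 [448.2 263.5 166.9] [ 0.3 -1.3 -4.2] w 53.8 f 55.0 q [ 29.1  21.4 109.7  -0.   48.9 -17. ]
[[-0.721, 0.692, 0.001], [0.692, 0.721, 0.0], [-0.0, 0.001, -1.0]]
go [-33.34 -45.41   0.17] [0.001 0.    0.513]
```

```bash
python3 -m handwheel '-1.5 -2 0 0 0 0.03 4;-3.9 -5.3 0 0 0 0.07 4;-6.3 -8.6 0 0 0 0.11 4;-8.7 -11.9 0 0 0 0.15 4;-11.1 -15.2 0 0 0 0.19 4;-13.5 -18.5 0 0 0 0.23 4;-15.9 -21.8 0 0 0 0.27 4;-18.3 -25 0 0 0 0.31 4;-20.7 -28.2 0 0 0 0.35 4;-23.1 -31.5 0 0 0 0.39 4;-25.5 -34.8 0 0 0 0.43 4;-27.9 -38 0 0 0 0.46 4'
python3 -c "
from h import *
st();goal(374.2,-295,155,16.8)"
```

```text
time_s: 41.25
eef_pos: [385.0, -205.1, 165.8]
orientation: [[-0.337, 0.941, -0.002], [0.941, 0.337, 0.001], [0.002, -0.001, -1.0]]
ft_force: [0.7, -0.2, -3.8]
grip_width: 54.1
finger_force: 55.0
41.25 [ 385.  -205.1  165.8] [ 0.7 -0.2 -3.8] w 54.1 f 55.0 q [-29.6  15.2 119.7   0.   45.2 -49.3]
[[-0.337, 0.941, -0.002], [0.941, 0.337, 0.001], [0.002, -0.001, -1.0]]
go [-8.1  -4.04  1.08] [-0.001 -0.002  0.051]
```

```bash
python3 -m handwheel '-3 -1.5 0 0 0 0.02 4;-6 -3 0 0 0 0.04 4;-8.2 -4.2 0.5 0 0 0.051 4;-8.2 -4.2 1 0 0 0.051 4;-8.2 -4.2 1 0 0 0.051 4;-8.2 -4.2 1 0 0 0.051 4'
python3 - <<'E'
from h import *
s=st(); goal(374.2,-295,54,16.8)
c,p,D=snap("wrist","w17"); plates("w17",z0=s["eef_pos"][2]-19,z1=s["eef_pos"][2]-9,box=(300,800,-500,0),ax=(0,0)); plates("w17",z0=34,z1=45,box=(300,700,-500,0),ax=(0,0))
E
```

```text
time_s: 41.85
eef_pos: [373.9, -294.0, 156.1]
orientation: [[-0.291, 0.957, -0.002], [0.957, 0.291, 0.002], [0.002, -0.001, -1.0]]
ft_force: [-0.6, 0.5, -2.7]
grip_width: 53.5
finger_force: 55.0
41.85 [ 373.9 -294.   156.1] [-0.6  0.5 -2.7] w 53.5 f 55.0 q [-39.6  19.2 115.4   0.   45.6 -56.5]
[[-0.291, 0.957, -0.002], [0.957, 0.291, 0.002], [0.002, -0.001, -1.0]]
go [-1.300e-01  1.000e-02  1.021e+01] [-0.001 -0.002  0.002]
plate mid [ 368.1 -275.5] w,l 70.8 110.9 zmed 142.7 dir -73.1 centre by outer end [ 362.5 -256.8] n 21867
plate mid [ 392.9 -358. ] w,l 16.4 54.7 zmed 142.3 dir 16.1 centre by outer end [ 347.1 -371.2] n 1852
plate mid [ 450.5 -271.7] w,l 56.1 149.7 zmed 39.9 dir -72.8 centre by outer end [ 450.4 -271.6] n 10487
plate mid [ 526.2 -250.8] w,l 56.9 148.9 zmed 39.8 dir -73.5 centre by outer end [ 526.1 -250.2] n 11189
plate mid [ 596.3 -233.5] w,l 40.2 149.6 zmed 39.6 dir -73.3 centre by outer end [ 596.3 -233.4] n 4829
```

```bash
python3 -m handwheel '-0.1 0 3 0 0 0 4;-0.1 0 5.5 0 0 0 4;-0.1 0 8 0 0 0 4;-0.1 0 9.2 0 0 0 4;-0.1 0 9.8 0 0 0 4;-0.1 0 10.1 0 0 0 4;-0.1 0 10.25 0 0 0 4;-0.1 0 10.35 0 0 0 4;-0.1 0 10.35 0 0 0 4'
python3 -c "
from h import *
st()"
```

```text
time_s: 42.8
eef_pos: [375.2, -296.4, 54.1]
orientation: [[-0.291, 0.957, 0.001], [0.957, 0.291, -0.001], [-0.001, 0.001, -1.0]]
ft_force: [0.1, 0.6, -4.0]
grip_width: 53.8
finger_force: 55.0
42.8 [ 375.2 -296.4   54.1] [ 0.1  0.6 -4. ] w 53.8 f 55.0 q [-39.7  30.4 117.4   0.   32.2 -56.6]
[[-0.291, 0.957, 0.001], [0.957, 0.291, -0.001], [-0.001, 0.001, -1.0]]
```

```bash
python3 -m handwheel '0 0 0.1 0 0 0 4;0 0 0.15 0 0 0 4;0 0 0.2 0 0 0 4;0 0 0.2 0 0 0 4'
python3 -c "
from h import *
st()"
```

```text
time_s: 43.2
eef_pos: [375.3, -296.5, 53.3]
orientation: [[-0.291, 0.957, 0.001], [0.957, 0.291, -0.001], [-0.001, 0.001, -1.0]]
ft_force: [-3.3, 3.2, 18.1]
grip_width: 53.9
finger_force: 55.0
43.2 [ 375.3 -296.5   53.3] [-3.3  3.2 18.1] w 53.9 f 55.0 q [-39.7  30.5 117.4  -0.   32.1 -56.6]
[[-0.291, 0.957, 0.001], [0.957, 0.291, -0.001], [-0.001, 0.001, -1.0]]
```

```bash
python3 -m handwheel '0 0 0 0 0 0 6.6;0 0 0 0 0 0 6.6;0 0 0 0 0 0 6.6;0 0 0 0 0 0 6.6;0 0 -1 0 0 0 6.6;0 0 -4 0 0 0 6.6;0 0 -8 0 0 0 6.6;0 0 -12 0 0 0 6.6;0 0 -17 0 0 0 6.6;0 0 -22 0 0 0 6.6;0 0 -24 0 0 0 6.6;0 0 -24 0 0 0 6.6'
python3 - <<'E'
from h import *
st(); c,p,D=snap("wrist","w18"); plates("w18",z0=34,z1=45,box=(300,700,-500,0),ax=(0,0)); goal(470,50,300,46); goal(300,420,300,70)
E
```

```text
time_s: 44.4
eef_pos: [376.2, -297.2, 295.7]
orientation: [[-0.291, 0.957, 0.006], [0.957, 0.291, -0.005], [-0.006, 0.004, -1.0]]
ft_force: [-1.0, 0.3, -0.2]
grip_width: 65.7
finger_force: 0.0
44.4 [ 376.2 -297.2  295.7] [-1.   0.3 -0.2] w 65.7 f 0.0 q [-39.7   7.7 108.3  -0.   63.6 -56.6]
[[-0.291, 0.957, 0.006], [0.957, 0.291, -0.005], [-0.006, 0.004, -1.0]]
plate mid [ 450.3 -271.7] w,l 55.7 149.2 zmed 39.9 dir -72.9 centre by outer end [ 450.1 -271.3] n 5279
plate mid [ 375.6 -296.3] w,l 55.2 148.1 zmed 39.9 dir -73.1 centre by outer end [ 375.3 -295.4] n 5274
plate mid [ 526.9 -251.3] w,l 56.8 149.0 zmed 39.8 dir -73.2 centre by outer end [ 526.7 -250.9] n 5353
plate mid [ 604.6 -231. ] w,l 57.9 149.2 zmed 39.8 dir -73.6 centre by outer end [ 604.5 -230.7] n 5278
go [30.39 19.14 -0.73] [ 0.001  0.003 -0.508]
go [70.73 13.63 -0.86] [ 0.     0.004 -0.927]
```

```bash
python3 -m handwheel '4 2.5 0 0 0 0 6;8.5 5.4 0 0 0 0 6;13 8.2 0 0 0 0 6;17.5 11 0 0 0 0 6;22 13.8 0 0 0 0 6;26.5 16.6 0 0 0 0 6;30.5 18 0 0 0 0 6;35.5 18 0 0 0 0 6;40 17.5 0 0 0 0 6;45 17 0 0 0 0 6;50 16.5 0 0 0 0 6;55 16 0 0 0 0 6'
python3 -m handwheel '5 -0.5 0 0 0 0 6;10 -1.2 0 0 0 0 6;15.7 -2.4 0 0 0 0 6;15.7 -2.4 0 0 0 0 6;15.7 -2.4 0 0 0 0 6'
python3 - <<'E'
from h import *
st(); c,p,D=snap("top","t19"); plates("t19",z0=34,z1=45,box=(300,700,-500,0),ax=(0,0)); s,ps,Ds=snap("scene","s19")
a=cv2.resize(p[155:340,130:440],(620,370)); b=cv2.resize(ps[165:225,150:290],(560,230)); z=np.zeros((600,620,3),np.uint8); z[:370]=a; z[370:,:560]=b
cv2.imwrite("pics/f.png",z[...,::-1])
E
```

```text
time_s: 45.65
eef_pos: [367.1, 274.8, 289.8]
orientation: [[-0.291, 0.957, -0.003], [0.957, 0.291, -0.002], [-0.001, -0.003, -1.0]]
ft_force: [-0.2, 0.1, -0.4]
grip_width: 59.8
finger_force: 0.0
time_s: 46.15
eef_pos: [299.1, 417.3, 289.6]
orientation: [[-0.294, 0.956, -0.002], [0.956, 0.294, -0.003], [-0.002, -0.003, -1.0]]
ft_force: [0.6, -0.4, 0.1]
grip_width: 59.6
finger_force: 0.0
46.15 [299.1 417.3 289.6] [ 0.6 -0.4  0.1] w 59.6 f 0.0 q [ 53.   11.5 104.5  -0.   64.3  36. ]
[[-0.294, 0.956, -0.002], [0.956, 0.294, -0.003], [-0.002, -0.003, -1.0]]
plate mid [ 603.4 -229.2] w,l 55.9 148.9 zmed 40.3 dir -73.1 centre by outer end [ 603.3 -228.7] n 871
plate mid [ 525.3 -250. ] w,l 55.4 150.3 zmed 40.0 dir -73.0 centre by outer end [ 525.4 -250.1] n 912
plate mid [ 449.6 -270.6] w,l 54.3 149.6 zmed 40.2 dir -72.6 centre by outer end [ 449.5 -270.4] n 893
plate mid [ 374.1 -294.6] w,l 56.8 150.9 zmed 40.3 dir -73.5 centre by outer end [ 374.2 -295. ] n 992
```

View pics/f.png

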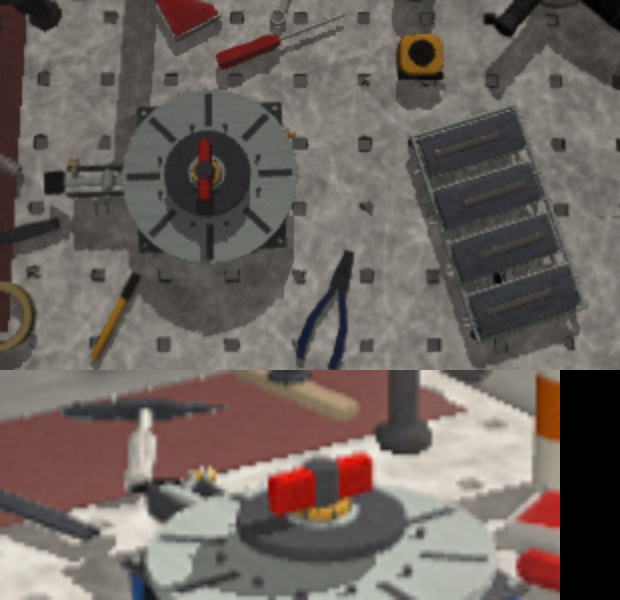

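The final view shows all four plates side by side on the rack, the turntable empty, and the screwdriver and tape where they were. One depth check on the lever pad, then I'll hand in.

```bash
python3 - <<'E'
from h import *
c,p,D=load("t19"); X=dep(c,[(156,246),(157,246),(158,246),(215,235),(250,235)],D); print(np.round(X,1))
if 38<np.median(X[:3,2])<52: print(manip.job_done())
E
```

```text
[[552.4 389.2  44.8]
 [552.3 386.   45.7]
 [552.1 382.6  47. ]
 [575.9 207.  103.1]
 [574.7 109.5 103.3]]
the job is handed in; nothing more can be done
None
```

The job is handed in: the table is locked, the nut is slackened about one full turn, all four plates lie flat side by side on the rack, and the screwdriver and tape measure show no movement in the last top view.

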